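Demagnetise the steel tools

ROBOT

A 6-joint arm with a two-finger parallel gripper is mounted at the origin on the work surface; the furniture and walls round the work are solid. World frame = base frame: x ahead of the robot, y to its left, z up, the work surface at z = 0. Lengths are in m, angles in degrees, forces in N, time in s.
With the tool pointing down it reaches from about 0.275 to 1 m from the base axis. Payload 8.4 kg.
Tool frame: the origin (TCP) lies at the very end of the fingers, on their centre line; the grasp point (between the pads) lies 19 mm behind it; z points along the fingers, y is the direction in which the jaws open and shut (so a half turn about z gives the same grasp; the last joint's range is limited). The gripper opens to 85 mm and grips with 20 to 120 N. Pads are 22 mm wide; open, the fingers measure 114 mm over their backs; the gripper's body (76 mm by 85 mm) begins 54 mm behind the grasp point. The pads swing forward as they close: fully open they stand 13 mm farther back than shut.
Start: joints at [-67.575, 20.225, 93.587, -0, 66.188, -0.138], TCP at [0.24, -0.577, 0.231] pointing down, gripper open.
Joint ranges: [-150.9, 150.9], [-52.94, 120.26], [3.33, 152.33], [-74.26, 254.26], [0, 154.13], [-172.89, 172.89]. Speed limits (degrees/s): [127.2, 127.2, 159.86, 180, 180, 180].

INTERFACE

Orientations are given as a 3x3 rotation matrix whose columns are the frame's x, y, z axes.
In Python, from station import arm gives the robot as it stands.
- The arm moves only by the tool arm_command, never from a script. Its argument "series" is a list of rows, each a list of 3 entries, a list of its own where there are three numbers: the shift along the tool's x, y, z in m, then the turn, a rotation vector about the tool's x, y, z in rad, then the finger opening in m, from 0 to 0.0854. A call has 1 to 12 rows; each row is the pose to reach, as a shift and turn from the pose commanded when the call began, along the tool's axes at that moment; what a row does not reach only later rows make up. A row lasts 1/8 s, in which the tool goes at most 62.5 mm and 10.7 degrees, less where a joint would pass 70% of its speed; a pose out of reach is approached as far as the arm can. A call with a gripper value outside its range is refused whole. The fingers move at their own pace and stop on an object; "force" is the grip in N (left out, the last holds). Time passes only in rows, so rows that repeat a pose let the fingers close. It gives the time, the measured TCP pose, the force and the opening at its end, in the units of the state.
- arm.state(): the state, without advancing time (a new reading comes with each control period).
- arm.read_camera(name): name is "scene" or "top" or "wrist"; returns a dict with "img" (480x640x3 uint8, red, green, blue), "camera_matrix" (3x3 intrinsics, pixels), "xyz" and "orientation" of the camera in the world. Camera axes: x right, y up, looking along -z (the intrinsics and any distortion apply to the point x, -y, -z); pixel columns grow to the right and rows downward; lengths in m; the calibration is good to about 2 mm. The wrist camera is an equidistant fisheye: a pixel r from the principal point sees the ray r / f radians off the axis. A picture is of the moment at which its call begins. There is no depth.
- arm.hand_in(): hands the job in, once; it reports no verdict.
The state is a dict: "t": time; "joint_pos": joint angles; "qvel": joint speeds; "joint_efforts": joint torques, N m; "tcp_pos": TCP position; "tcp_rot": TCP orientation; "contact_force": force on the tool from outside, world axes, zero at the start; "torque": the same for the moment, N m; "gripper_width": finger opening in m.
Only numpy, scipy, OpenCV 4.12 (cv2) and the standard library are available. Lean on these libraries where they do the work, as an engineer would, in place of code of your own. Each camera call takes 0.05 s, during which the arm holds its last target.

TASK

The steel tools in the middle of the bench have become magnetic and pick up iron grit that stains the stone: turn the demagnetiser's dial to its orange mark, then, one tool after another, dip the tip of each tool well down into the open steel pot while holding it, and lift it out. Take the point chisel first, then the screwdriver, then the scriber (one of them may be missing). Lay all the tools flat on the black rubber mat, turn the dial back to its stop at the white line once the last has been dipped, and leave everything else where it is.

Things in the scene. Friction and masses are not known exactly. Their poses are not given: they have to be found in the camera images.
- demagnetiser: Bench demagnetiser, fixed to the bench: grey housing 112 (x) x 236 (y) x 30 mm high, origin at the centre of its underside, z up. It carries an open steel pot at local y = +65 mm and the strength dial at local y = -70 mm. It may stand on the left or the right of the bench.
- pot_rim (a point): Centre of the mouth of the demagnetiser's open steel pot, 75 mm above the bench. Inner radius 38 mm at the mouth (36 mm at the floor), outer radius 42 mm, inside depth 40 mm, the axis vertical. The axes are the housing's.
- dial (a joint): Strength dial: its value in rad is 0 at the stop (off), where its pointer points to the housing's -x side (a white line on the housing), and grows as it turns clockwise seen from above, up to a stop at 2.8 rad. It stays where it is left; turning takes about 0.04 N m. It has a grip bar 42 mm long, 14 mm thick and 32 mm high, which at 0 lies along the housing's x axis.
- dial_grip (a point): Point on the dial's vertical axis at the height to grip, 67 mm above the bench; the grip bar spans 42 to 74 mm above the bench. The axes turn with the dial: x along the grip bar.
- dial_pointer (a point): Tip of the dial's white pointer line, 30 mm from the dial's axis, 37 mm above the bench; turns with the dial.
- mark (a joint): Where the orange index mark stands round the dial, in rad on the dial's own scale: the pointer is at the mark when dial equals this value. It cannot be moved by touch.
- mark_tip (a point): The point 30 mm from the dial's axis in the direction of the orange mark, where the tip of the pointer must come (seen from above); 31 mm above the bench.
- mat: Black rubber mat lying fixed on the bench, 180 (x) x 220 (y) x 6 mm thick, origin at the centre of its underside, z up. On the left or the right of the bench, opposite the demagnetiser.
- point_chisel: Dark steel point chisel 192 mm long, shank about 16 mm wide and 16 mm high (0.2 to 0.45 kg), lying along its local y axis, tip towards local -y. Origin under its middle (centre of mass near it) at the level of its underside. None if absent or held.
- chisel_tip (a point): Tip of the point chisel, 96 mm from its middle, 8 mm above its underside.
- screwdriver: Flat screwdriver 185 mm long with a red square handle 95 x 22 x 22 mm and a steel blade 7 mm thick, 90 mm long, lying along its local x axis, tip towards +x. Origin under the front end of the handle, at the level of its underside; the middle of the handle is at local x = -47 mm. None if absent or held.
- screwdriver_tip (a point): Tip of the screwdriver's blade, 90 mm ahead of its origin, 11 mm above its underside.
- scriber: Scriber 170 mm long: a square brass body 110 x 12 x 12 mm (local x = -85 to +25 mm) and a tapering steel point, lying along its local x axis, tip towards +x. Origin under its middle at the level of its underside. None if absent or held.
- scriber_tip (a point): Point of the scriber, 85 mm ahead of its origin, 6 mm above its underside.
- felt_wheel: Bystander: felt polishing wheel, 60 mm in diameter, 25 mm high, origin at the centre of its underside.
- wedge: Bystander: wooden wedge 30 x 75 x 22 mm, origin at the centre of its underside.

How it is judged (in metres and radians):
On the way, in this order (a step that is already met when the one before it is completed fails the run):
1. the dial's pointer is turned to the orange mark (horizontal distance between dial_pointer and mark_tip below 0.0045 m), for 0.3 s.
2. the point chisel, held in the gripper, has its tip at least 10 mm below the pot's rim inside the pot (horizontal distance between chisel_tip and pot_rim below 0.037 m and z of chisel_tip in the frame of pot_rim between -0.045 and -0.01 m and contact force between the fingers and point_chisel above 0.5 N), for 0.2 s.
3. the screwdriver, held in the gripper, has its tip at least 10 mm below the pot's rim inside the pot (horizontal distance between screwdriver_tip and pot_rim below 0.037 m and z of screwdriver_tip in the frame of pot_rim between -0.045 and -0.01 m and contact force between the fingers and screwdriver above 0.5 N), for 0.2 s.
4. the scriber, held in the gripper, has its tip at least 10 mm below the pot's rim inside the pot (horizontal distance between scriber_tip and pot_rim below 0.037 m and z of scriber_tip in the frame of pot_rim between -0.045 and -0.01 m and contact force between the fingers and scriber above 0.5 N), for 0.2 s.
At the end, for the whole second after the job is handed in: Every tool present lies at rest on the mat, its origin over the mat (within 90 mm of its centre along the mat's x, 110 mm along y), its tip under 35 mm high; the dial is at its stop (below 0.12 rad). On the way the pointer counts as at the mark within 4.5 mm (about 0.15 rad) (value of joint dial below 0.12 rad and x of point_chisel in the frame of mat between -0.09 and 0.09 m and y of point_chisel in the frame of mat between -0.11 and 0.11 m and height (world z) of point_chisel between 0 and 0.035 m and height (world z) of each of chisel_tip, screwdriver, screwdriver_tip, scriber, scriber_tip below 0.035 m and linear speed of each of point_chisel, screwdriver, scriber below 0.02 m/s and x of screwdriver in the frame of mat between -0.09 and 0.09 m and y of screwdriver in the frame of mat between -0.11 and 0.11 m and height (world z) of each of screwdriver, scriber above 0 m and x of scriber in the frame of mat between -0.09 and 0.09 m and y of scriber in the frame of mat between -0.11 and 0.11 m); the robot touches nothing.
It fails at once if a tool tip is dipped in the pot while the dial is not at the orange mark (((horizontal distance between chisel_tip and pot_rim below 0.037 m and z of chisel_tip in the frame of pot_rim between -0.045 and -0.01 m) or (horizontal distance between screwdriver_tip and pot_rim below 0.037 m and z of screwdriver_tip in the frame of pot_rim between -0.045 and -0.01 m) or (horizontal distance between scriber_tip and pot_rim below 0.037 m and z of scriber_tip in the frame of pot_rim between -0.045 and -0.01 m)) and horizontal distance between dial_pointer and mark_tip above 0.0045 m).
It fails at once if the felt wheel or the wedge is moved more than 30 mm (distance of any of felt_wheel, wedge from where it was at the start of the episode above 0.03 m).
Of point_chisel, screwdriver, scriber only 2 to 3 are there at a start; the rules pass over those that are not, and their reading is None.
At some moment in a run one of screwdriver, scriber may be knocked a few centimetres aside while the robot is not near it.
It also fails if it takes over 210 s, if anything falls off the work surface, if the arm or the gripper's body presses on something with over 40 N, if the wrist force passes 120 N, or if a joint passes its speed limit or range.

## Working session

There is one attempt and no reset: what is moved stays moved. The work goes in short steps, Python scripts to look and compute and a tool call to move; the robot and the scene stay as the last step left them, time stands still between calls to the robot, and variables do not carry over. Pictures are saved under pics/ and viewed, and the job is handed in when it is done.

Besides the shell and the picture viewer there is one more tool, called after "Call:" as name([rows], argument=value, ...), one row to a line, values as JSON. arm_command: Moves the arm, as the interface text tells. Its arguments: {"type":"object","properties":{"series":{"type":"array"},"force":{"type":"number"}},"required":["series"]}

```bash
ls; mkdir -p pics
python3 - <<'E'
from station import arm
import cv2
s=arm.state(); print(s)
for n in ["scene","top","wrist"]:
    c=arm.read_camera(n); cv2.imwrite(f"pics/a_{n}.png",c["img"][:,:,::-1]); print(n,c["camera_matrix"],c["xyz"],c["orientation"],[k for k in c])
E
```

```text
pics
{'t': 0.0, 'joint_pos': array([-6.75747350e+01,  2.02622235e+01,  9.36300366e+01, -1.23705533e-03,
        6.61882862e+01, -1.38704670e-01]), 'qvel': array([-0.04166181, -0.08897979, -0.07076174,  0.11123442,  0.03156778,
        0.03934081]), 'joint_efforts': array([ 1.15256866e-03, -6.05247402e+01, -3.42065442e+01, -7.46484739e-05,
        9.21894272e-03, -2.61381956e-05]), 'tcp_pos': array([ 0.23961725, -0.57671385,  0.23055738]), 'tcp_rot': array([[ 9.23448343e-01,  3.83722360e-01, -5.54539807e-04],
       [ 3.83722760e-01, -9.23447440e-01,  1.29195259e-03],
       [-1.63372704e-05, -1.40584102e-03, -9.99999012e-01]]), 'contact_force': array([0.5665909 , 0.50276801, 0.51804574]), 'torque': array([ 0.04000576, -0.01987041, -0.00129605]), 'gripper_width': 0.08564540030683242}
scene [[585.69522801   0.         327.26296381]
 [  0.         585.69522801 235.03704936]
 [  0.           0.           1.        ]] [-0.2740548   0.65423774  1.1418947 ] [[-0.63388261  0.55513935 -0.53852868]
 [-0.77322593 -0.47082343  0.42479049]
 [-0.017734    0.68567164  0.72769492]] ['img', 'camera_matrix', 'xyz', 'orientation']
top [[499.44366472   0.         318.40609936]
 [  0.         499.44366472 231.82166546]
 [  0.           0.           1.        ]] [0.35619276 0.04815964 1.4739892 ] [[ 0.0012037   0.9932063  -0.11636064]
 [-0.99970409  0.00402226  0.02399081]
 [ 0.02429586  0.11629733  0.99291724]] ['img', 'camera_matrix', 'xyz', 'orientation']
wrist [[371.64829954   0.         316.53336835]
 [  0.         371.64829954 241.71786004]
 [  0.           0.           1.        ]] [ 0.31525882 -0.54431192  0.37178435] [[ 3.84143101e-01  8.76611615e-01  2.89803647e-01]
 [-9.23273273e-01  3.64978428e-01  1.19821573e-01]
 [-7.35096396e-04 -3.13596592e-01  9.49556021e-01]] ['img', 'camera_matrix', 'xyz', 'orientation']
```

View pics/a_top.png

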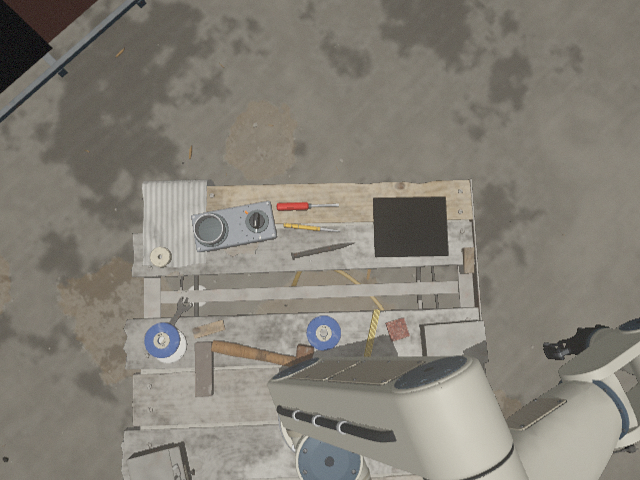

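View pics/a_scene.png

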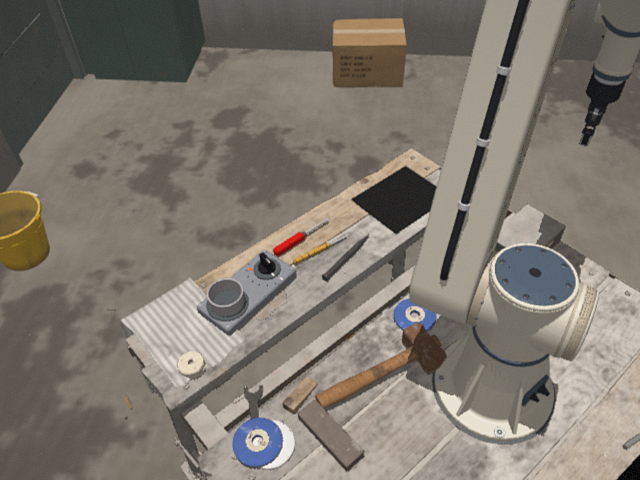

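View pics/a_wrist.png

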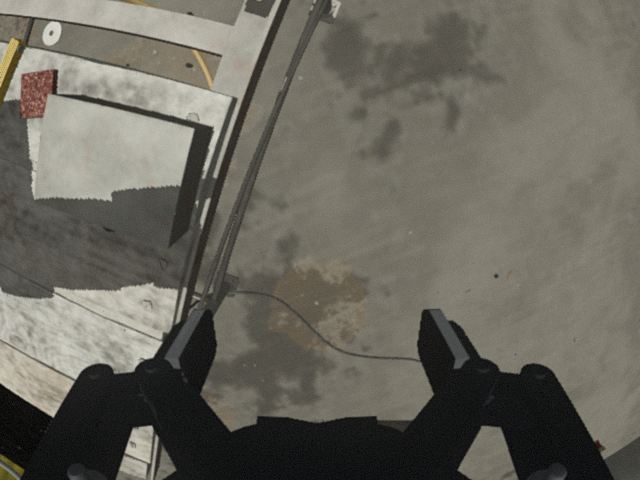

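The top view shows the demagnetiser at about (232,226), with the pot at (209,230) and the dial at (256,220). The screwdriver is at (310,206), the scriber at (315,228), the chisel at (322,250) and the mat at (410,226). The felt wheel is at (160,257) and the wedge at (467,260). Next I'll zoom in and measure.

```bash
cat > h.py <<'E'
import numpy as np, cv2
from station import arm
def ray(c,u,v,fish=False):
    K=c["camera_matrix"]
    a=np.array([(u-K[0,2])/K[0,0],(v-K[1,2])/K[1,1]])
    if fish:
        th=np.hypot(*a); s=np.sin(th)/max(th,1e-9)
        d=np.array([a[0]*s,-a[1]*s,-np.cos(th)])
    else: d=np.array([a[0],-a[1],-1])
    return np.array(c["orientation"])@d
def pt(c,u,v,z,fish=False):
    d=ray(c,u,v,fish); o=np.array(c["xyz"]); return o+d*(z-o[2])/d[2]
def px(c,p,fish=False):
    q=np.array(c["orientation"]).T@(np.array(p)-c["xyz"]); q=np.array([q[0],-q[1],-q[2]]); K=c["camera_matrix"]
    if fish:
        r=np.hypot(q[0],q[1]); th=np.arctan2(r,q[2]); a=q[:2]/max(r,1e-9)*th
    else: a=q[:2]/q[2]
    return np.array([K[0,0]*a[0]+K[0,2],K[1,1]*a[1]+K[1,2]])
def crop(c,x0,y0,x1,y1,k,name):
    im=c["img"][y0:y1,x0:x1,::-1]; cv2.imwrite(f"pics/{name}.png",cv2.resize(im,None,fx=k,fy=k,interpolation=cv2.INTER_CUBIC))
E
python3 - <<'E'
from h import *
c=arm.read_camera("top"); crop(c,140,180,340,280,4,"b_top1"); crop(c,270,180,480,280,3.8,"b_top2")
c=arm.read_camera("scene"); crop(c,170,200,370,350,4,"b_sc")
E
```

```text
(no output)
```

View pics/b_top1.png

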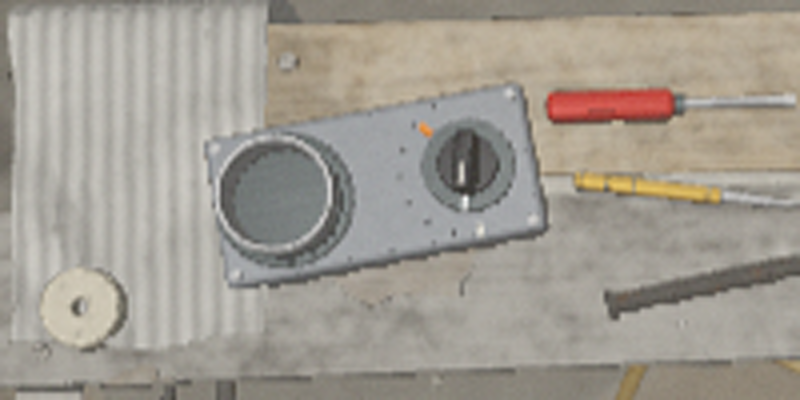

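View pics/b_top2.png

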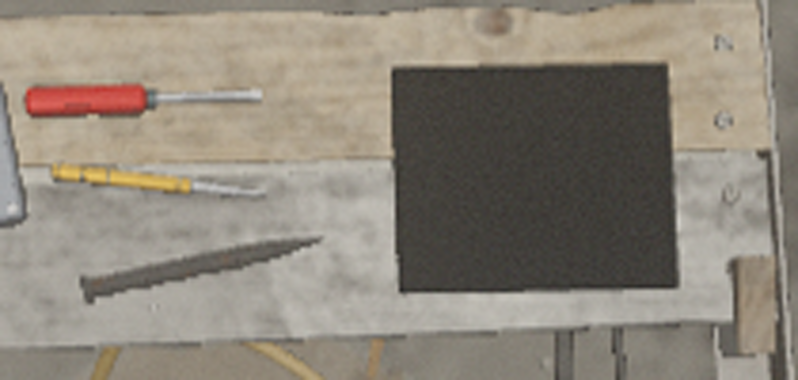

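View pics/b_sc.png

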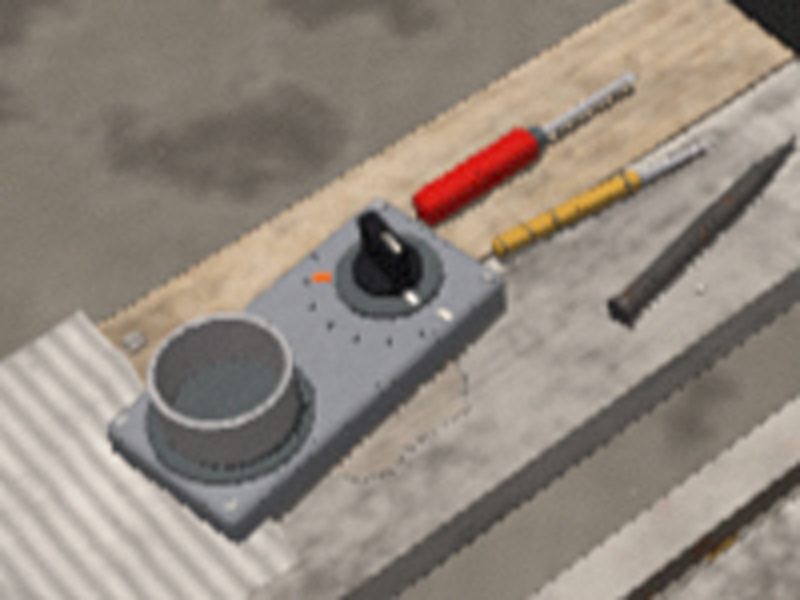

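Run:
```python
from h import *
np.set_printoptions(precision=4,suppress=True)
c=arm.read_camera("top")
A=lambda x,y,z:pt(c,x/4+140,y/4+180,z)
B=lambda x,y,z:pt(c,x/3.8+270,y/3.8+180,z)
cs=[A(*p,.03) for p in[(207,143),(518,86),(547,230),(230,287)]]
print(np.array(cs)); ce=np.mean(cs,0)
yv=(cs[0]+cs[3]-cs[1]-cs[2])/2; print(ce,np.linalg.norm(yv)); yv/=np.linalg.norm(yv); xv=np.array([yv[1],-yv[0],0]); print("yaw",np.degrees(np.arctan2(xv[1],xv[0])))
for ce_,n in[(ce,'top')]:
    print("pot",ce+.065*yv,"dial",ce-.07*yv)
print("pot px",A(276,194,.075))
d=ce-.07*yv
for n,p,z in[("pointer",(465,202),.037),("mark",(425,130),.031),("mark30",(431,135),.031),("white",(480,230),.03)]:
    q=A(*p,z)-d; l=q@xv,q@yv
    print(n,l,np.hypot(*l),"val",np.arctan2(l[1],-l[0]))
m=[B(*p,.006) for p in[(392,67),(667,64),(679,287),(400,292)]]; print("mat",np.array(m),np.mean(m,0))
# tools
for n,a,b,z in[("chisel tail-tip",(84,290),(322,238),.012),("sd",(27,102),(262,95),.011),("sc",(53,171),(266,193),.006)]:
    P=B(*a,z);Q=B(*b,z);print(n,P,Q,np.linalg.norm(Q-P),np.degrees(np.arctan2(*(Q-P)[[1,0]])))
print("wheel",A(82,306,.025),"wedge",B(756,303,.022))
```

```text
[[0.5709 0.3813 0.03  ]
 [0.6142 0.1565 0.03  ]
 [0.5083 0.1342 0.03  ]
 [0.4662 0.3617 0.03  ]]
[0.5399 0.2584 0.03  ] 0.23015828522628576
yaw 10.687313864091347
pot [0.5278 0.3223 0.03  ] dial [0.5529 0.1896 0.03  ]
pot px [0.5283 0.3217 0.075 ]
pointer (np.float64(-0.024087952018400676), np.float64(0.00808887499966358)) 0.025409827453191328 val 0.32397415879398483
mark (np.float64(0.03403487320642772), np.float64(0.02813601511588889)) 0.044158894243166234 val 2.450792650503214
mark30 (np.float64(0.02961913133711935), np.float64(0.024471333508740215)) 0.03842055575940459 val 2.4510788648231543
white (np.float64(-0.04524931178968428), np.float64(0.001440402029094993)) 0.045272231836363905 val 0.03182182759990306
mat [[ 0.6319 -0.1511  0.006 ]
 [ 0.6356 -0.3691  0.006 ]
 [ 0.4591 -0.3735  0.006 ]
 [ 0.4546 -0.1552  0.006 ]] [ 0.5453 -0.2622  0.006 ]
chisel tail-tip [0.455  0.0898 0.012 ] [ 0.4959 -0.0943  0.012 ] 0.18851404348811798 -77.47558574652491
sd [0.6016 0.1352 0.011 ] [ 0.6081 -0.0482  0.011 ] 0.18351893820268506 -87.96575828106484
sc [0.5481 0.1147 0.006 ] [ 0.5316 -0.0513  0.006 ] 0.16689643400678408 -95.70029359671597
wheel [0.4525 0.4684 0.025 ] wedge [ 0.4458 -0.4283  0.022 ]
```

```bash
cat >> h.py <<'E'
from scipy.spatial.transform import Rotation as R
def Rdown(xyaw):
    a=np.radians(xyaw); x=np.array([np.cos(a),np.sin(a),0]); z=np.array([0,0,-1.]); return np.stack([x,np.cross(z,x),z],1)
def rel(pos,Rt):
    s=arm.state(); p=np.array(s["tcp_pos"]); Rc=np.array(s["tcp_rot"])
    d=Rc.T@(np.array(pos)-p); rv=R.from_matrix(Rc.T@Rt).as_rotvec()
    print("shift",d.round(4),"turn",rv.round(4),"| t",s["t"],"p",p.round(4),"xyaw",np.degrees(np.arctan2(Rc[1,0],Rc[0,0])).round(1),"F",np.round(s["contact_force"],1),"w",round(s["gripper_width"],4),"q",np.round(s["joint_pos"],0))
E
python3 - <<'E'
from h import *
rel([.553,.190,.28],Rdown(172))
E
```

```text
shift [ 0.5836 -0.5882 -0.0487] turn [-2.0000e-04 -6.0000e-04 -2.6082e+00] | t 0.3 p [ 0.2397 -0.577   0.231 ] xyaw 22.6 F [ 0.2 -0.5  0. ] w 0.0854 q [-68.  20.  94.  -0.  66.  -0.]
```

Call:
arm_command([
  [[0.29,-0.294,-0.049],[0,0,-1.3],0.06],
  [[0.29,-0.294,-0.049],[0,0,-1.3],0.06],
  [[0.29,-0.294,-0.049],[0,0,-1.3],0.06],
  [[0.29,-0.294,-0.049],[0,0,-1.3],0.06],
  [[0.4,-0.4,-0.049],[0,0,-1.9],0.06],
  [[0.584,-0.588,-0.049],[0,0,-2.6],0.06],
  [[0.584,-0.588,-0.049],[0,0,-2.6],0.06],
  [[0.584,-0.588,-0.049],[0,0,-2.6],0.06],
  [[0.584,-0.588,-0.049],[0,0,-2.6],0.06],
  [[0.584,-0.588,-0.049],[0,0,-2.6],0.06],
  [[0.584,-0.588,-0.049],[0,0,-2.6],0.06],
  [[0.584,-0.588,-0.049],[0,0,-2.6],0.06],
])

```text
t: 1.8
tcp_pos: [0.5234, 0.1173, 0.2781]
tcp_rot: [[-0.882, 0.472, 0.001], [0.472, 0.882, -0.0], [-0.001, 0.0, -1.0]]
contact_force: [1.2, -0.6, -0.1]
gripper_width: 0.0597
```

Run:
```python
from h import *
rel([.553,.190,.28],Rdown(172))
```

```text
shift [ 0.0082  0.0781 -0.0019] turn [ 2.000e-04  6.000e-04 -3.516e-01] | t 1.8 p [0.5234 0.1173 0.2781] xyaw 151.9 F [ 1.2 -0.6 -0.1] w 0.0597 q [ 12.  10. 101.  -0.  69. -49.]
```

Call:
arm_command([
  [[0.008,0.078,-0.002],[0,0,-0.352],0.06],
  [[0.008,0.078,-0.002],[0,0,-0.352],0.06],
  [[0.008,0.078,-0.002],[0,0,-0.352],0.06],
  [[0.008,0.078,-0.002],[0,0,-0.352],0.06],
  [[0.008,0.078,-0.002],[0,0,-0.352],0.06],
])

```text
t: 2.42
tcp_pos: [0.5528, 0.1864, 0.28]
tcp_rot: [[-0.989, 0.149, 0.0], [0.149, 0.989, -0.0], [-0.0, -0.0, -1.0]]
contact_force: [0.1, -0.4, -0.5]
gripper_width: 0.0603
```

Run:
```python
from h import *
rel([.553,.190,.28],Rdown(172))
c=arm.read_camera("wrist"); cv2.imwrite("pics/c_w.png",c["img"][:,:,::-1])
```

```text
shift [ 0.0004  0.0036 -0.    ] turn [-0.0001  0.     -0.0095] | t 2.425 p [0.5528 0.1864 0.28  ] xyaw 171.5 F [ 0.1 -0.4 -0.5] w 0.0603 q [ 18.  14.  96.  -0.  70. -63.]
```

View pics/c_w.png

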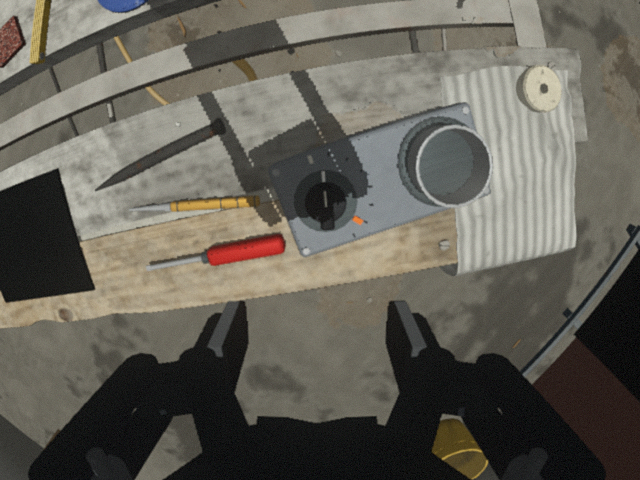

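The wrist view shows the dial at (325,200), its pointer near (323,178), the orange mark at (358,220) and the pot mouth at (453,165). I'll zoom in on the dial.

Run:
```python
from h import *
c=arm.read_camera("wrist"); im=c["img"][90:270,260:500,::-1]
im=cv2.resize(np.clip(im.astype(float)*1.6,0,255).astype(np.uint8),None,fx=3.3,fy=3.3,interpolation=cv2.INTER_CUBIC); cv2.imwrite("pics/c_z.png",im)
```

```text
(no output)
```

View pics/c_z.png

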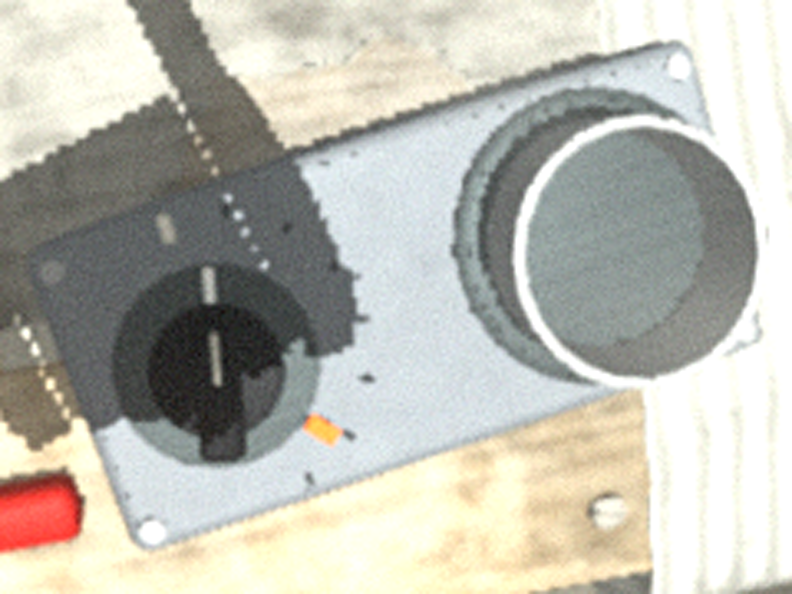

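Run:
```python
from h import *
np.set_printoptions(precision=4,suppress=True)
c=arm.read_camera("wrist")
A=lambda x,y,z:pt(c,x/3.3+260,y/3.3+90,z,True)
s=[A(*p,.031) for p in[(50,273),(679,66),(152,531)]]; print(np.array(s))
y=s[1]-s[0]; yaw=np.degrees(np.arctan2(y[1],y[0]))-90; print("yaw",yaw,np.linalg.norm(y)); ce=(s[1]+s[2])/2; print(ce)
y/=np.linalg.norm(y); x=np.array([y[1],-y[0],0])
print("pot",ce+.065*y, A(640,250,.075)); d=ce-.07*y; print("dial",d,A(217,364,.036))
d=(d+A(217,364,.036))/2
for n,p,z in[("ptrout",(207,270),.037),("ptrin",(211,300),.037),("bar line a",(214,335),.074),("bar line b",(218,383),.074),("mark in",(306,423),.031),("mark out",(338,436),.031),("mark",(323,430),.031),("white",(165,228),.031)]:
    q=A(*p,z)-d; l=q@x,q@y
    print(n,l,np.hypot(*l),"val",np.arctan2(l[1],-l[0]))
```

```text
[[0.5198 0.1491 0.031 ]
 [0.4772 0.3632 0.031 ]
 [0.6112 0.1679 0.031 ]]
yaw 11.239821502733122 0.21836682333888244
[0.5442 0.2656 0.031 ]
pot [0.5316 0.3293 0.031 ] [0.5304 0.3271 0.075 ]
dial [0.5579 0.1969 0.031 ] [0.5564 0.1977 0.036 ]
ptrout (np.float64(-0.03052002293481378), np.float64(0.00770431540086267)) 0.03147742485873851 val 0.2472689085846357
ptrin (np.float64(-0.021048522429732732), np.float64(0.005688916437764757)) 0.021803762673236745 val 0.2639693284921353
bar line a (np.float64(-0.01689597232239708), np.float64(0.004378758843493095)) 0.017454151647349612 val 0.25358101166815994
bar line b (np.float64(-0.0031299516213857963), np.float64(0.0007631529449857606)) 0.00322164547547616 val 0.23915624321432344
mark in (np.float64(0.02895688195622449), np.float64(0.021423454071252734)) 0.036020346985694 val 2.504625840308379
mark out (np.float64(0.03674574973721938), np.float64(0.03010765725659498)) 0.04750495920670761 val 2.4551633476730745
mark (np.float64(0.03311618786782636), np.float64(0.026013008712975464)) 0.042111263590617974 val 2.4757513815853627
white (np.float64(-0.04699022323309323), np.float64(-0.00048229666768515934)) 0.04699269825804425 val -0.010263405869177391
```

Run:
```python
from h import *
np.set_printoptions(precision=4,suppress=True)
c=arm.read_camera("wrist"); rel([.553,.190,.28],Rdown(172))
im=c["img"][90:270,260:500,::-1]
im=cv2.resize(np.clip(im.astype(float)*1.6,0,255).astype(np.uint8),None,fx=3.3,fy=3.3,interpolation=cv2.INTER_CUBIC)
def model(ce,yaw):
    a=np.radians(yaw);x=np.array([np.cos(a),np.sin(a)]);y=np.array([-x[1],x[0]])
    f=lambda u,v,z:np.append(np.array(ce)+u*x+v*y,z)
    P=[f(u,v,.03) for u,v in[(-.056,-.118),(.056,-.118),(.056,.118),(-.056,.118)]]
    P+=[f(.038*np.cos(t),.065+.038*np.sin(t),.075) for t in np.arange(0,6.28,.3)]
    P+=[f(0,-.07,.036)]
    return P
def draw(im,c,ce,yaw,col,tr,fish):
    for p in model(ce,yaw):
        q=tr(px(c,p,fish)); cv2.circle(im,tuple(int(v) for v in q),3,col,-1)
T=lambda q:((q[0]-260+.5)*3.3,(q[1]-90+.5)*3.3)
draw(im,c,(.5399,.2584),10.69,(0,0,255),T,True); draw(im,c,(.5442,.2656),11.24,(0,255,0),T,True)
cv2.imwrite("pics/d_w.png",im)
c=arm.read_camera("scene"); im=cv2.resize(c["img"][200:350,170:370,::-1],None,fx=4,fy=4,interpolation=cv2.INTER_CUBIC)
T=lambda q:((q[0]-170+.5)*4,(q[1]-200+.5)*4)
draw(im,c,(.5399,.2584),10.69,(0,0,255),T,False); draw(im,c,(.5442,.2656),11.24,(0,255,0),T,False)
cv2.imwrite("pics/d_s.png",im)
```

```text
shift [0.0005 0.0031 0.    ] turn [ 0.0001  0.0002 -0.0077] | t 2.625 p [0.553  0.1869 0.28  ] xyaw 171.6 F [-0.7  0.3  0.6] w 0.0599 q [ 19.  14.  96.  -0.  70. -63.]
```

View pics/d_w.png

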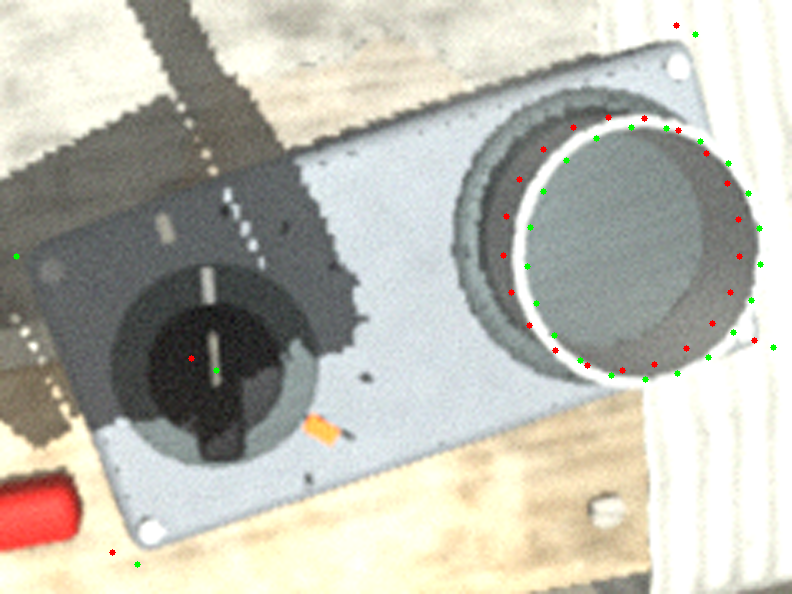

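View pics/d_s.png

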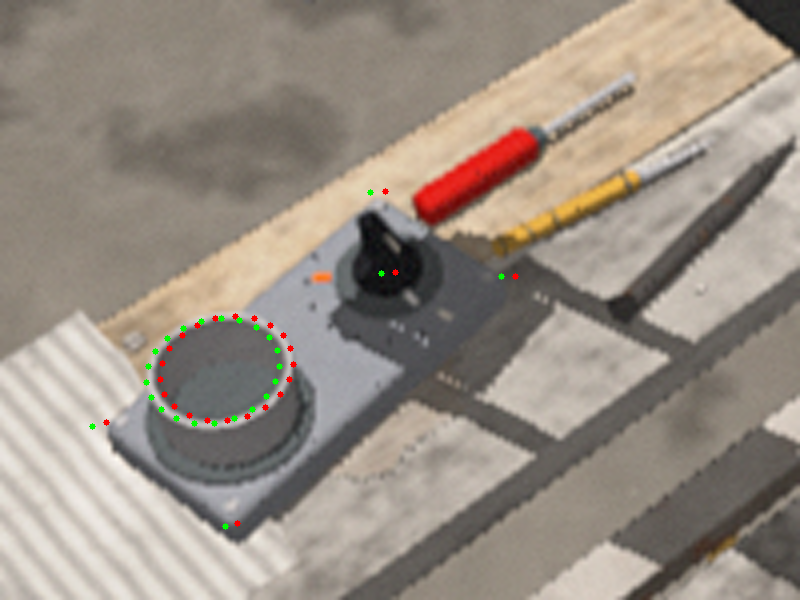

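Run:
```python
from h import *
rel([.556,.194,.14],Rdown(176.5))
```

```text
shift [-0.0018  0.0073  0.14  ] turn [ 0.0001  0.0002 -0.0859] | t 2.675 p [0.5531 0.187  0.28  ] xyaw 171.6 F [0.  0.6 0.9] w 0.0599 q [ 19.  14.  96.   0.  70. -63.]
```

Call:
arm_command([
  [[-0.002,0.007,0.06],[0,0,-0.086],0.05],
  [[-0.002,0.007,0.12],[0,0,-0.086],0.05],
  [[-0.002,0.007,0.14],[0,0,-0.086],0.05],
  [[-0.002,0.007,0.14],[0,0,-0.086],0.05],
  [[-0.002,0.007,0.14],[0,0,-0.086],0.05],
  [[-0.002,0.007,0.14],[0,0,-0.086],0.05],
])

```text
t: 3.42
tcp_pos: [0.5571, 0.1944, 0.1415]
tcp_rot: [[-0.998, 0.06, 0.003], [0.06, 0.998, 0.001], [-0.003, 0.001, -1.0]]
contact_force: [0.0, 0.2, 0.3]
gripper_width: 0.0503
```

Run:
```python
from h import *
np.set_printoptions(precision=4,suppress=True)
c=arm.read_camera("wrist");rel([.556,.194,.14],Rdown(176.5))
im=c["img"][:,:,::-1].copy(); im=np.clip(im.astype(float)*1.6,0,255).astype(np.uint8)
s=arm.state();print(px(c,s["tcp_pos"],True))
for y,z in[(.556,.0),]: pass
for col,d in[((0,0,255),(.5529,.1896)),((0,255,0),(.5575,.1970))]:
    for z in(.036,.074): cv2.circle(im,tuple(int(round(v)) for v in px(c,[*d,z],True)),2,col,-1)
im=cv2.resize(im[60:360,160:560],None,fx=2,fy=2,interpolation=cv2.INTER_CUBIC)
cv2.imwrite("pics/e_w.png",im)
```

```text
shift [ 0.0009 -0.0004  0.0013] turn [0.0009 0.0022 0.0012] | t 3.475 p [0.5569 0.1944 0.1413] xyaw 176.6 F [-0.4 -1.1 -0. ] w 0.0503 q [ 19.  23. 103.  -0.  54. -67.]
[312.4493 313.3987]
```

View pics/e_w.png

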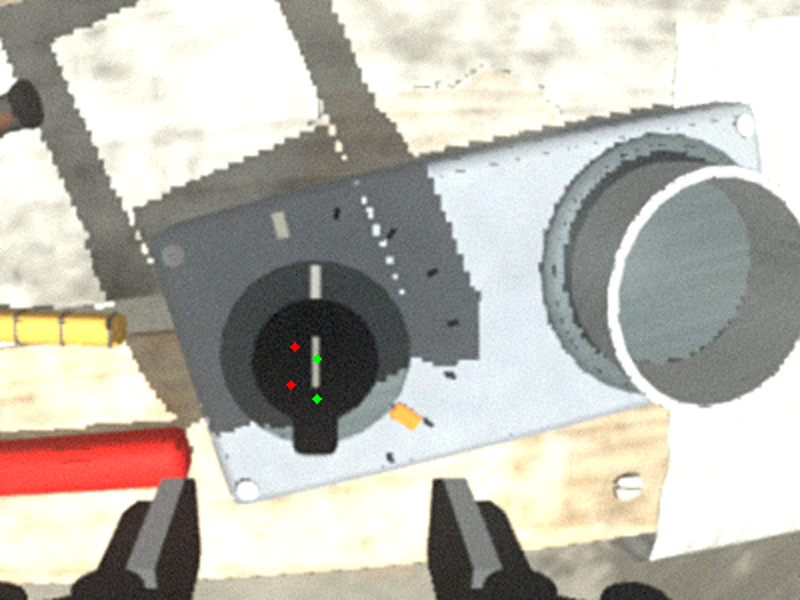

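Run:
```python
from h import *
np.set_printoptions(precision=4,suppress=True)
c=arm.read_camera("wrist")
A=lambda x,y,z:pt(c,x/2+160,y/2+60,z,True)
s=[A(*p,.031) for p in[(172,256),(744,125),(246,489)]]
y=s[1]-s[0]; x=s[2]-s[0]; print("yaws",np.degrees(np.arctan2(y[1],y[0]))-90,np.degrees(np.arctan2(x[1],x[0])),np.linalg.norm(y),np.linalg.norm(x)); ce=(s[1]+s[2])/2; y/=np.linalg.norm(y); print(ce,"dial",ce-.07*y,"pot",ce+.065*y)
d=ce-.07*y
for n,p,z in[("skirt",(316,353),.036),("ptr",(316,265),.037),("mark",(406,417),.031),("barend",(316,450),.074),("white",(281,225),.031)]:
    q=A(*p,z); v=q-d; print(n,q,np.hypot(v[0],v[1]),np.degrees(np.arctan2(v[1],v[0])))
rel([.556,.195,.05],Rdown(176.6))
```

```text
yaws 11.166898254505483 11.053677268685455 0.21647195984377035 0.09282970324896302
[0.5434 0.2646 0.031 ] dial [0.557  0.1959 0.031 ] pot [0.5308 0.3284 0.031 ]
skirt [0.5555 0.1973 0.036 ] 0.002031359968315041 138.1209905674961
ptr [0.5242 0.1991 0.037 ] 0.032894349447552686 174.4599921576566
mark [0.5837 0.2288 0.031 ] 0.042371784767179344 50.9542654312812
barend [0.5747 0.196  0.074 ] 0.017759199235274335 0.2194541399472279
white [0.5108 0.188  0.031 ] 0.04686212827123833 -170.28497100723973
shift [0.001  0.0006 0.0911] turn [ 0.0008  0.0019 -0.0005] | t 3.525 p [0.5568 0.1943 0.1411] xyaw 176.6 F [ 0.2 -0.9  1.1] w 0.0499 q [ 19.  23. 103.  -0.  54. -67.]
```

Call:
arm_command([
  [[0.001,0.0006,0.04],[0,0,0],0.045],
  [[0.001,0.0006,0.07],[0,0,0],0.045],
  [[0.001,0.0006,0.092],[0,0,0],0.045],
  [[0.001,0.0006,0.092],[0,0,0],0.045],
  [[0.001,0.0006,0.092],[0,0,0],0.045],
])

```text
t: 4.15
tcp_pos: [0.5558, 0.195, 0.0489]
tcp_rot: [[-0.998, 0.06, 0.001], [0.06, 0.998, 0.0], [-0.001, 0.001, -1.0]]
contact_force: [-0.2, -0.5, -0.1]
gripper_width: 0.0448
```

Run:
```python
from h import *
c=arm.read_camera("wrist");rel([.556,.195,.05],Rdown(176.6))
im=c["img"][:,:,::-1].copy(); im=np.clip(im.astype(float)*1.6,0,255).astype(np.uint8)
cv2.imwrite("pics/f_w.png",im)
```

```text
shift [ 0.     -0.0001 -0.0008] turn [ 0.0007  0.0018 -0.0004] | t 4.2 p [0.556  0.1951 0.0492] xyaw 176.6 F [-0.1  0.7  1.3] w 0.0449 q [ 19.  30. 106.  -0.  44. -67.]
```

View pics/f_w.png

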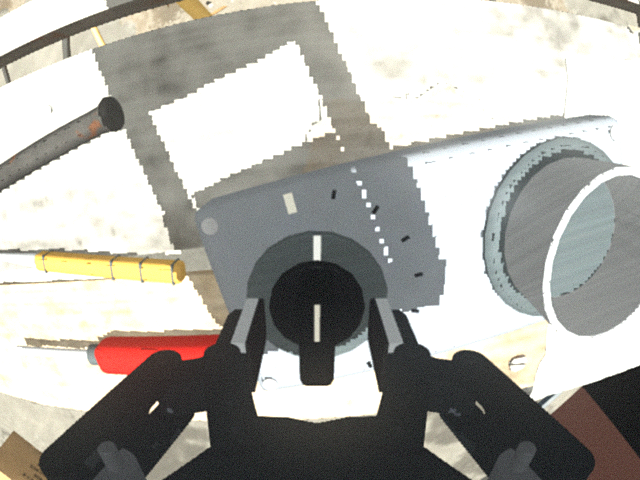

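Call:
arm_command([
  [[0,0,0],[0,0,0],0.01],
  [[0,0,0],[0,0,0],0.01],
  [[0,0,0],[0,0,0],0.01],
  [[0,0,0],[0,0,0],0.01],
  [[0,0,0],[0,0,0],0.01],
  [[0,0,0],[0,0,0],0.01],
], force=30)

```text
t: 4.95
tcp_pos: [0.5556, 0.195, 0.0487]
tcp_rot: [[-0.998, 0.06, 0.001], [0.06, 0.998, 0.0], [-0.001, 0.001, -1.0]]
contact_force: [-0.9, 0.4, 7.6]
gripper_width: 0.0136
```

Call:
arm_command([
  [[0,0,0],[0,0,0.15],0.01],
  [[0,0,0],[0,0,0.3],0.01],
  [[0,0,0],[0,0,0.45],0.01],
  [[0,0,0],[0,0,0.6],0.01],
  [[0,0,0],[0,0,0.75],0.01],
  [[0,0,0],[0,0,0.9],0.01],
  [[0,0,0],[0,0,1.0],0.01],
  [[0,0,0],[0,0,1.0],0.01],
])

```text
t: 5.95
tcp_pos: [0.556, 0.1956, 0.0488]
tcp_rot: [[-0.489, 0.872, 0.002], [0.872, 0.489, 0.001], [0.0, 0.002, -1.0]]
contact_force: [-0.2, 3.7, 6.2]
gripper_width: 0.0133
```

Run:
```python
from h import *
c=arm.read_camera("wrist");rel([.556,.195,.05],Rdown(50.5))
im=c["img"][:,:,::-1].copy(); im=np.clip(im.astype(float)*1.6,0,255).astype(np.uint8)
cv2.imwrite("pics/g_w.png",im)
```

```text
shift [-0.0005 -0.0003 -0.0013] turn [ 0.0019 -0.0016  1.2013] | t 6.0 p [0.556  0.1956 0.0487] xyaw 119.3 F [0.  3.7 5.7] w 0.0135 q [ 19.  30. 106.   0.  44. -10.]
```

View pics/g_w.png

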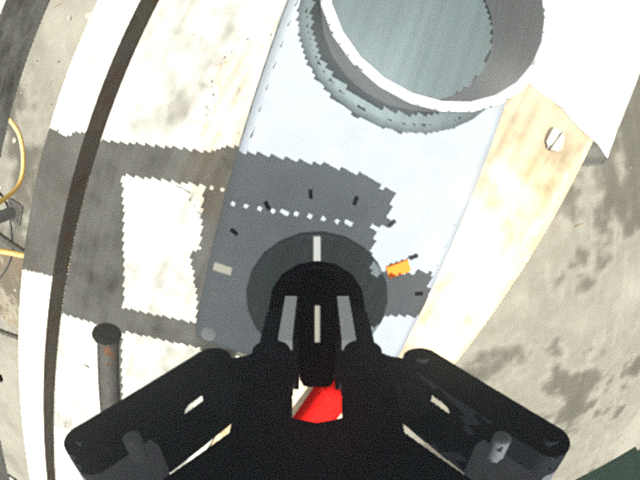

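Call:
arm_command([
  [[0,0,0],[0,0,0.15],0.01],
  [[0,0,0],[0,0,0.3],0.01],
  [[0,0,0],[0,0,0.45],0.01],
  [[0,0,0],[0,0,0.6],0.01],
  [[0,0,0],[0,0,0.75],0.01],
  [[0,0,0],[0,0,0.9],0.01],
  [[0,0,0],[0,0,1.05],0.01],
  [[0,0,0],[0,0,1.18],0.01],
  [[0,0,0],[0,0,1.18],0.01],
  [[0,0,0],[0,0,1.18],0.01],
])

```text
t: 7.25
tcp_pos: [0.5567, 0.1955, 0.0487]
tcp_rot: [[0.617, 0.787, 0.003], [0.787, -0.617, 0.001], [0.003, 0.002, -1.0]]
contact_force: [4.3, 4.3, 5.5]
gripper_width: 0.0131
```

Run:
```python
from h import *
c=arm.read_camera("wrist");rel([.556,.195,.05],Rdown(50.5))
im=c["img"][:,:,::-1].copy(); im=np.clip(im.astype(float)*1.6,0,255).astype(np.uint8)
cv2.imwrite("pics/h_w.png",cv2.resize(im[150:400,200:450],None,fx=2.4,fy=2.4,interpolation=cv2.INTER_CUBIC))
```

```text
shift [-0.0009 -0.0003 -0.0012] turn [ 0.0017 -0.0032  0.0246] | t 7.3 p [0.5568 0.1956 0.0488] xyaw 51.9 F [4.5 4.2 5.5] w 0.0136 q [ 19.  30. 106.   0.  44.  57.]
```

View pics/h_w.png

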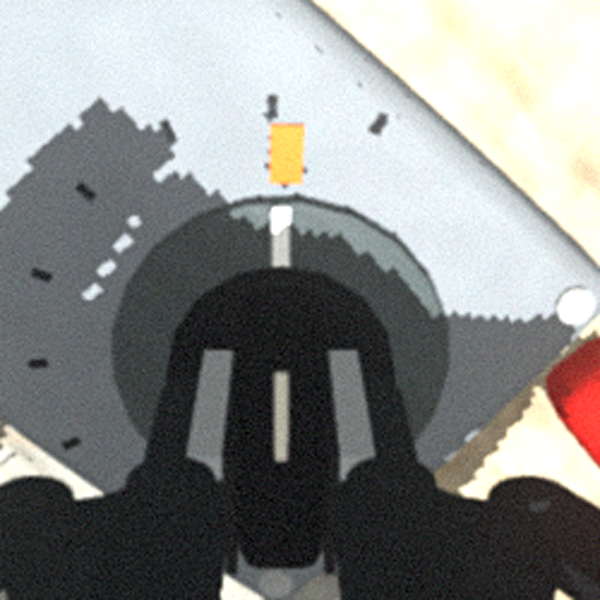

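Call:
arm_command([
  [[0,0,0],[0,0,0.03],0.01],
  [[0,0,0],[0,0,0.03],0.01],
  [[0,0,0],[0,0,0.03],0.01],
  [[0,0,0],[0,0,0.03],0.01],
  [[0,0,0],[0,0,0.03],0.045],
  [[0,0,0],[0,0,0.03],0.045],
  [[0,0,0],[0,0,0.03],0.045],
  [[0,0,0],[0,0,0.03],0.045],
  [[0,0,-0.06],[0,0,0.03],0.045],
  [[0,0,-0.12],[0,0,0.03],0.045],
  [[0,0,-0.18],[0,0,0.03],0.045],
  [[0,0,-0.2],[0,0,0.03],0.045],
])

```text
t: 8.8
tcp_pos: [0.5567, 0.1953, 0.2522]
tcp_rot: [[0.643, 0.766, 0.006], [0.766, -0.643, 0.002], [0.005, 0.003, -1.0]]
contact_force: [-0.9, -0.3, -0.2]
gripper_width: 0.045
```

Run:
```python
from h import *
c=arm.read_camera("wrist");rel([.48,-.02,.3],Rdown(100))
im=c["img"][:,:,::-1].copy(); im=np.clip(im.astype(float)*1.3,0,255).astype(np.uint8)
cv2.imwrite("pics/i_w.png",im)
```

```text
shift [-0.2142  0.0798 -0.0478] turn [ 0.006  -0.0041 -0.8732] | t 8.85 p [0.5571 0.1955 0.2532] xyaw 50.0 F [0.  0.3 2.4] w 0.0451 q [19. 16. 97. -0. 67. 59.]
```

View pics/i_w.png

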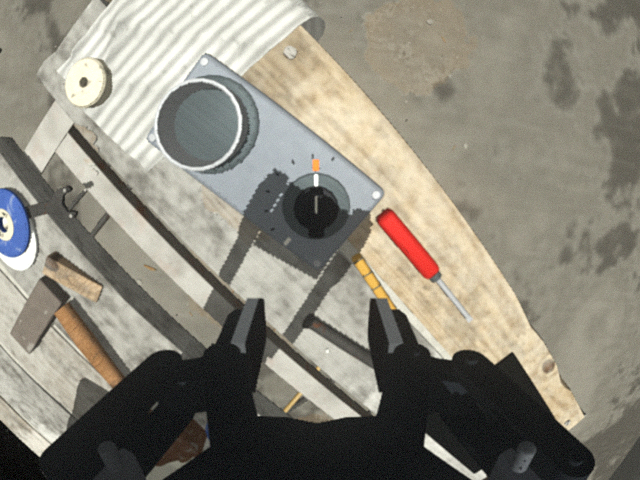

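Run:
```python
from h import *
rel([.478,.004,.2],Rdown(102.5))
```

```text
shift [-0.1978  0.0624  0.0523] turn [ 0.0061 -0.004  -0.9169] | t 8.85 p [0.5571 0.1955 0.2532] xyaw 50.0 F [0.  0.3 2.4] w 0.0451 q [19. 16. 97. -0. 67. 59.]
```

Call:
arm_command([
  [[-0.06,0.02,0.01],[0.006,-0.004,-0.3],0.045],
  [[-0.12,0.04,0.03],[0.006,-0.004,-0.6],0.045],
  [[-0.198,0.0624,0.0523],[0.006,-0.004,-0.917],0.045],
  [[-0.198,0.0624,0.0523],[0.006,-0.004,-0.917],0.045],
  [[-0.198,0.0624,0.0523],[0.006,-0.004,-0.917],0.045],
  [[-0.198,0.0624,0.0523],[0.006,-0.004,-0.917],0.045],
  [[-0.198,0.0624,0.0523],[0.006,-0.004,-0.917],0.045],
  [[-0.198,0.0624,0.0523],[0.006,-0.004,-0.917],0.045],
  [[-0.198,0.0624,0.0523],[0.006,-0.004,-0.917],0.045],
])

```text
t: 9.98
tcp_pos: [0.4755, 0.0034, 0.1955]
tcp_rot: [[-0.216, 0.976, -0.007], [0.976, 0.216, -0.002], [-0.001, -0.007, -1.0]]
contact_force: [-0.0, 0.1, 1.2]
gripper_width: 0.0449
```

```bash
cat >> h.py <<'E'
def wpic(name,gain=1.3):
    c=arm.read_camera("wrist"); im=np.clip(c["img"][:,:,::-1].astype(float)*gain,0,255).astype(np.uint8); cv2.imwrite(f"pics/{name}.png",im); return c
E
python3 - <<'E'
from h import *
c=wpic("j_w",1.0);rel([.478,.004,.2],Rdown(102.5)); print(px(c,arm.state()["tcp_pos"],True))
E
```

```text
shift [ 0.0001  0.0025 -0.0045] turn [-0.0068  0.0009 -0.0005] | t 10.025 p [0.4756 0.0033 0.1955] xyaw 102.5 F [-0.3  0.3  0. ] w 0.045 q [  0.   9. 113.  -0.  58. -12.]
[313.10285954 318.71990569]
```

View pics/j_w.png

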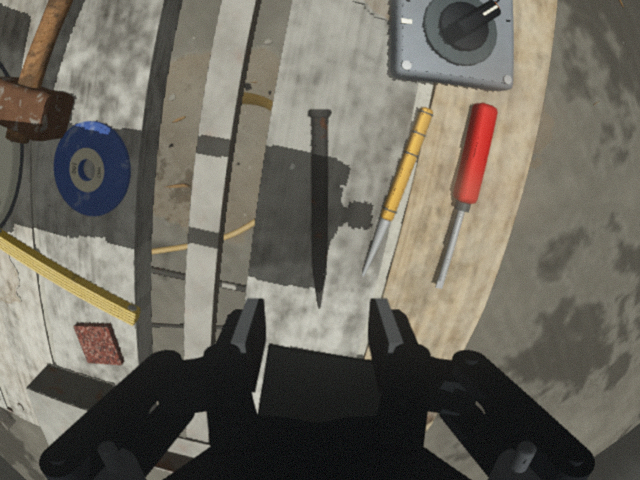

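Run:
```python
from h import *
np.set_printoptions(precision=4,suppress=True)
c=arm.read_camera("wrist")
for n,a,b,z in[("chisel",(319,112),(320,307),.012),("sd",(485,104),(439,286),.013),("sc",(427,110),(365,272),.007)]:
    P=pt(c,*a,z,True);Q=pt(c,*b,z,True);print(n,P,Q,(P+Q)/2,np.linalg.norm(Q-P),np.degrees(np.arctan2(*(Q-P)[[1,0]])))
g=pt(c,319.5,200,.012,True)
rel([.478,.004,.05],Rdown(102.5))
```

```text
chisel [0.4582 0.0931 0.012 ] [ 0.4995 -0.0873  0.012 ] [0.4788 0.0029 0.012 ] 0.1850116741645768 -77.09494345843524
sd [0.6023 0.1409 0.013 ] [ 0.6105 -0.0401  0.013 ] [0.6064 0.0504 0.013 ] 0.1811969376368658 -87.41833551725504
sc [0.5512 0.1192 0.007 ] [ 0.5342 -0.0432  0.007 ] [0.5427 0.038  0.007 ] 0.16323025047525316 -95.95751030369931
shift [0.0003 0.0036 0.1455] turn [-0.0069  0.0009 -0.0004] | t 10.075 p [0.4755 0.0033 0.1955] xyaw 102.5 F [ 0.1  0.5 -0.6] w 0.0452 q [  0.   9. 113.  -0.  58. -12.]
```

Call:
arm_command([
  [[0.0003,0.002,0.05],[-0.007,0.001,0.005],0.045],
  [[0.0003,0.002,0.1],[-0.007,0.001,0.005],0.045],
  [[0.0003,0.002,0.145],[-0.007,0.001,0.005],0.045],
  [[0.0003,0.002,0.145],[-0.007,0.001,0.005],0.045],
  [[0.0003,0.002,0.145],[-0.007,0.001,0.005],0.045],
])

```text
t: 10.7
tcp_pos: [0.4773, 0.0035, 0.0517]
tcp_rot: [[-0.211, 0.977, 0.001], [0.977, 0.211, 0.0], [-0.0, 0.001, -1.0]]
contact_force: [0.3, 0.1, -1.0]
gripper_width: 0.045
```

Run:
```python
from h import *
c=wpic("k_w",1.6);rel([.477,.004,.003],Rdown(102.8))
```

```text
shift [ 0.0007 -0.0008  0.0492] turn [ 0.0026  0.0005 -0.0104] | t 10.75 p [0.4778 0.0035 0.0522] xyaw 102.2 F [ 0.5 -0.3 -0.8] w 0.045 q [  0.  22. 119.   0.  38. -12.]
```

View pics/k_w.png

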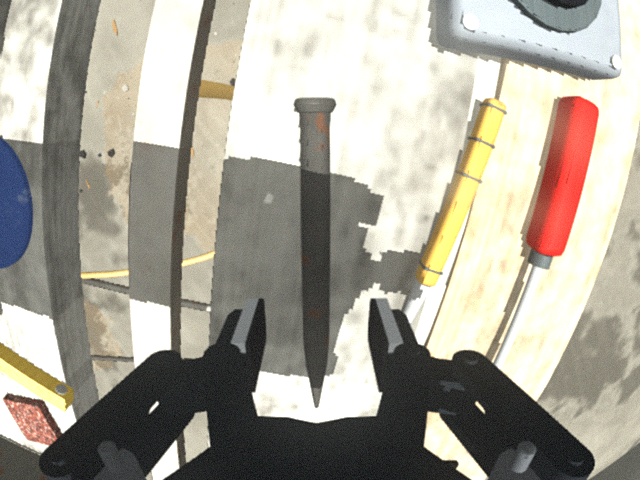

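Call:
arm_command([
  [[0.001,-0.0005,0.025],[0.002,0,0],0.04],
  [[0.001,-0.0005,0.04],[0.002,0,0],0.04],
  [[0.001,-0.0005,0.047],[0.002,0,0],0.04],
  [[0.001,-0.0005,0.047],[0.002,0,0],0.04],
  [[0.001,-0.0005,0.047],[0.002,0,0],0.0],
  [[0.001,-0.0005,0.047],[0.002,0,0],0.0],
  [[0.001,-0.0005,0.047],[0.002,0,0],0.0],
  [[0.001,-0.0005,0.047],[0.002,0,0],0.0],
  [[0.001,-0.0005,0.047],[0.002,0,0],0.0],
], force=70)

```text
t: 11.88
tcp_pos: [0.4763, 0.0043, 0.0043]
tcp_rot: [[-0.211, 0.977, -0.001], [0.977, 0.211, -0.0], [-0.0, -0.001, -1.0]]
contact_force: [-0.8, 1.1, 5.5]
gripper_width: 0.0127
```

Call:
arm_command([
  [[0,0,-0.03],[0,0,0],0.0],
  [[0,0,-0.07],[0,0,0],0.0],
  [[0,0,-0.12],[0,0,0],0.0],
  [[0,0,-0.17],[0,0,0],0.0],
  [[0,0,-0.22],[0,0,0],0.0],
  [[0,0,-0.25],[0,0,0],0.0],
  [[0,0,-0.25],[0,0,0],0.0],
])

```text
t: 12.75
tcp_pos: [0.4772, 0.0044, 0.2554]
tcp_rot: [[-0.211, 0.977, 0.003], [0.977, 0.211, -0.0], [-0.001, 0.002, -1.0]]
contact_force: [0.4, -0.0, -5.1]
gripper_width: 0.013
```

Run:
```python
from h import *
c=wpic("l_w",1.6);rel([.477,.004,.25],Rdown(102.8))
for p in [(0,0,.0),]:
    s=arm.state();Rc=s["tcp_rot"]
    q=s["tcp_pos"]+Rc@np.array([-.098,0,-.004]); print("tip guess",q,px(c,q,True))
```

```text
shift [-0.0006  0.0009  0.0035] turn [-0.0009  0.0002 -0.0104] | t 12.8 p [0.476  0.0044 0.2535] xyaw 102.2 F [-0.2  0.3 -4.5] w 0.0125 q [  0.   5. 110.  -0.  65. -12.]
tip guess [ 0.49676747 -0.09141622  0.25750212] [311.95607845 461.88912348]
```

View pics/l_w.png

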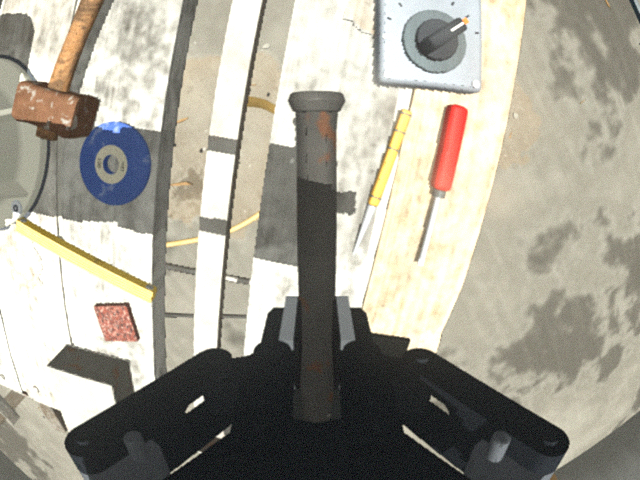

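Run:
```python
from h import *
s=arm.state();c=arm.read_camera("wrist")
Rc=np.array(s["tcp_rot"])
for u,v,h in[(316,94,.01),(316,104,-.002)]:
    q=pt(c,u,v,s["tcp_pos"][2]+h,True); print(Rc.T@(q-s["tcp_pos"]))
```

```text
[ 0.09231447  0.00125216 -0.01001661]
[0.08937841 0.00124475 0.00198389]
```

```bash
cat >> h.py <<'E'
POT=np.array([.530,.327])
def Rt(tyaw,th):
    a=np.radians(tyaw);t=np.radians(th);r=np.array([np.cos(a),np.sin(a),0]);z=np.array([0,0,1.])
    x=-(np.cos(t)*r-np.sin(t)*z); zz=-np.cos(t)*z-np.sin(t)*r
    return np.stack([x,np.cross(zz,x),zz],1)
def posefor(tip,tyaw,th,tl):
    M=Rt(tyaw,th); return np.array(tip)-M@np.array(tl),M
E
python3 - <<'E'
from h import *
TL=[-.098,0,-.004]
for th,tip in[(0,[*POT,.27]),(50,[*POT,.15]),(50,[*POT,.052])]:
    p,M=posefor(tip,31.7,th,TL); print(p); rel(p,M)
E
```

```text
[0.44662051 0.27550378 0.266     ]
shift [ 0.2711  0.0292 -0.0137] turn [-1.900e-03 -3.300e-03 -1.911e+00] | t 12.85 p [0.4753 0.0044 0.2523] xyaw 102.2 F [-0.2  0.6 -4. ] w 0.0123 q [  0.   6. 110.  -0.  65. -12.]
[0.47379766 0.29228873 0.2225012 ]
shift [0.2817 0.0595 0.0298] turn [ 0.8244  0.5808 -1.7724] | t 12.85 p [0.4753 0.0044 0.2523] xyaw 102.2 F [-0.2  0.6 -4. ] w 0.0123 q [  0.   6. 110.  -0.  65. -12.]
[0.47379766 0.29228873 0.1245012 ]
shift [0.2817 0.0598 0.1278] turn [ 0.8244  0.5808 -1.7724] | t 12.85 p [0.4753 0.0044 0.2523] xyaw 102.2 F [-0.2  0.6 -4. ] w 0.0123 q [  0.   6. 110.  -0.  65. -12.]
```

Call:
arm_command([
  [[0.03,0,-0.01],[0,0,-0.17],0.0],
  [[0.06,0.01,-0.014],[0,0,-0.34],0.0],
  [[0.09,0.015,-0.014],[0,0,-0.51],0.0],
  [[0.12,0.02,-0.014],[0,0,-0.68],0.0],
  [[0.15,0.025,-0.014],[0,0,-0.85],0.0],
  [[0.18,0.03,-0.014],[0,0,-1.02],0.0],
  [[0.21,0.03,-0.014],[0,0,-1.19],0.0],
  [[0.24,0.03,-0.014],[0,0,-1.36],0.0],
  [[0.271,0.03,-0.014],[0,0,-1.53],0.0],
  [[0.271,0.03,-0.014],[0,0,-1.7],0.0],
  [[0.271,0.03,-0.014],[0,0,-1.87],0.0],
  [[0.271,0.03,-0.014],[0,0,-1.911],0.0],
])

```text
t: 14.35
tcp_pos: [0.4471, 0.2751, 0.2647]
tcp_rot: [[-0.849, -0.528, -0.006], [-0.528, 0.849, -0.003], [0.006, 0.001, -1.0]]
contact_force: [-0.1, 0.5, -4.1]
gripper_width: 0.013
```

Run:
```python
from h import *
TL=[-.098,0,-.004]
for th,tip in[(50,[*POT,.15])]:
    p,M=posefor(tip,31.7,th,TL); print(p); rel(p,M)
```

```text
[0.47379766 0.29228873 0.2225012 ]
shift [-0.032   0.0004  0.042 ] turn [-8.000e-04  8.665e-01  3.600e-03] | t 14.35 p [0.4471 0.2751 0.2647] xyaw -148.1 F [-0.1  0.5 -4.1] w 0.013 q [ 31.  10. 103.   0.  67. -90.]
```

Call:
arm_command([
  [[-0.006,0,0.0],[0,0.17,0],0.0],
  [[-0.012,0,0.01],[0,0.34,0],0.0],
  [[-0.02,0,0.02],[0,0.51,0],0.0],
  [[-0.026,0,0.03],[0,0.68,0],0.0],
  [[-0.032,0.0004,0.042],[0,0.866,0],0.0],
  [[-0.032,0.0004,0.042],[0,0.866,0],0.0],
  [[-0.032,0.0004,0.042],[0,0.866,0],0.0],
])

```text
t: 15.22
tcp_pos: [0.4749, 0.2926, 0.2242]
tcp_rot: [[-0.55, -0.525, -0.649], [-0.34, 0.851, -0.4], [0.763, 0.001, -0.647]]
contact_force: [0.1, -0.4, -3.0]
gripper_width: 0.0129
```

Run:
```python
from h import *
TL=[-.098,0,-.004]
for th,tip in[(50,[*POT,.052])]:
    p,M=posefor(tip,31.7,th,TL); print(p); rel(p,M)
s=arm.state(); tip=s["tcp_pos"]+s["tcp_rot"]@np.array(TL); print("tip",tip)
for n in("scene","top"):
    c=arm.read_camera(n); q=px(c,tip); print(n,q); u,v=q.astype(int)
    im=c["img"][v-75:v+75,u-100:u+100,::-1]; cv2.imwrite(f"pics/m_{n}.png",cv2.resize(im,None,fx=4,fy=4,interpolation=cv2.INTER_CUBIC))
wpic("m_w")
```

```text
[0.47379766 0.29228873 0.1245012 ]
shift [-0.0753  0.0002  0.0654] turn [0.0005 0.0053 0.0005] | t 15.225 p [0.4749 0.2926 0.2242] xyaw -148.3 F [ 0.1 -0.4 -3. ] w 0.0129 q [ 32.  44.  71.  -0. 115. -90.]
tip [0.53143314 0.32756233 0.1520598 ]
scene [218.33813398 270.25421553]
top [201.20378109 223.74894031]
```

View pics/m_scene.png

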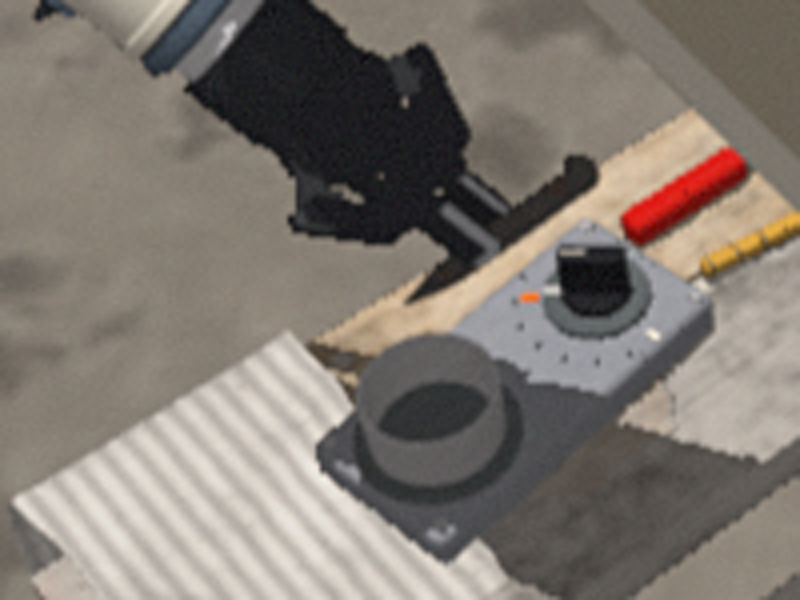

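View pics/m_top.png

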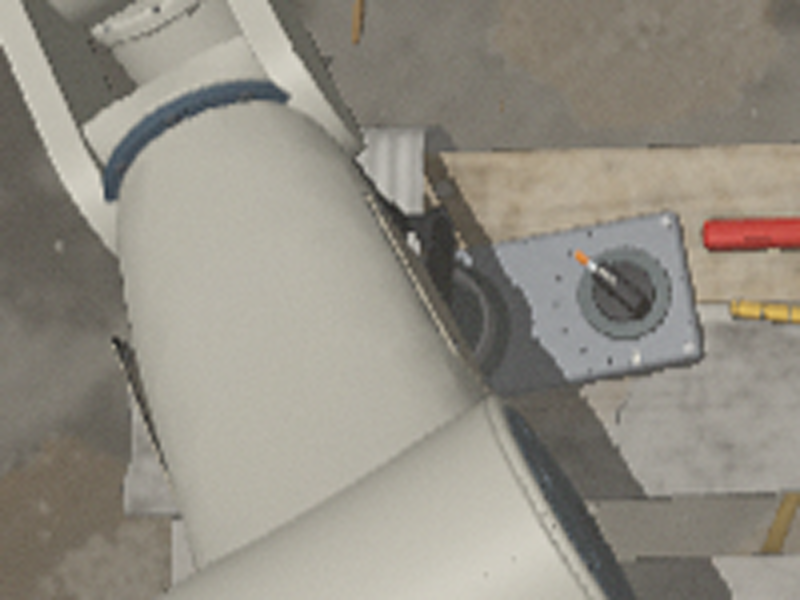

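View pics/m_w.png

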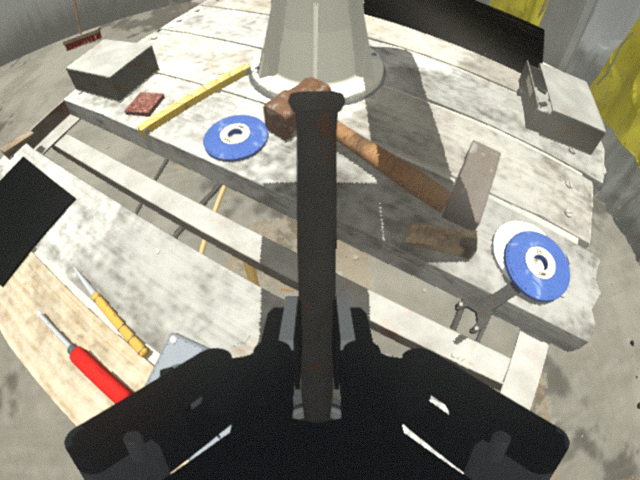

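Call:
arm_command([
  [[-0.025,0,0.022],[0,0,0],0.0],
  [[-0.05,0,0.044],[0,0,0],0.0],
  [[-0.0655,0,0.057],[0,0,0],0.0],
  [[-0.0755,0,0.0655],[0,0,0],0.0],
  [[-0.0755,0,0.0655],[0,0,0],0.0],
  [[-0.0755,0,0.0655],[0,0,0],0.0],
])

```text
t: 16.12
tcp_pos: [0.4746, 0.2925, 0.1265]
tcp_rot: [[-0.551, -0.525, -0.649], [-0.341, 0.851, -0.4], [0.762, 0.001, -0.648]]
contact_force: [1.0, -0.9, -4.4]
gripper_width: 0.013
```

Run:
```python
from h import *
TL=[-.098,0,-.004]
s=arm.state(); tip=s["tcp_pos"]+s["tcp_rot"]@np.array(TL); print("tip",tip,s["contact_force"],s["t"],s["joint_pos"])
c=arm.read_camera("scene"); q=px(c,tip); print(q,px(c,[*POT,.075])); im=c["img"][200:350,120:320,::-1]; cv2.imwrite(f"pics/n_s.png",cv2.resize(im,None,fx=4,fy=4,interpolation=cv2.INTER_CUBIC))
```

```text
tip [0.53118681 0.32748872 0.05444062] [ 1.00329351 -0.86918324 -4.41722673] 16.125 [ 3.15452654e+01  4.95668708e+01  7.27937884e+01 -9.31683033e-02
  1.07277495e+02 -9.01554740e+01]
[224.83872867 297.21235113] [224.00205261 291.98507975]
```

View pics/n_s.png

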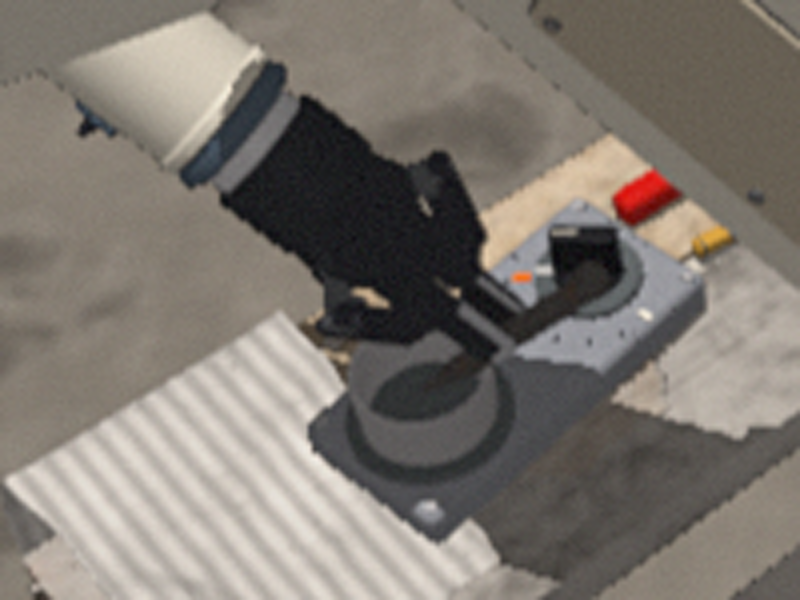

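The chisel tip is inside the pot, near display (430,385). I'll go about 6 mm deeper for margin, hold, then lift out.

Call:
arm_command([
  [[-0.0045,0,0.004],[0,0,0],0.0],
  [[-0.0045,0,0.004],[0,0,0],0.0],
  [[-0.0045,0,0.004],[0,0,0],0.0],
  [[-0.0045,0,0.004],[0,0,0],0.0],
  [[0.02,0,-0.018],[0,0,0],0.0],
  [[0.05,0,-0.044],[0,0,0],0.0],
  [[0.08,0,-0.07],[0,0,0],0.0],
  [[0.115,0,-0.098],[0,0,0],0.0],
  [[0.115,0,-0.098],[0,0,0],0.0],
])

```text
t: 17.3
tcp_pos: [0.4755, 0.2929, 0.2799]
tcp_rot: [[-0.554, -0.525, -0.646], [-0.343, 0.851, -0.398], [0.759, 0.001, -0.651]]
contact_force: [0.6, -0.3, -5.2]
gripper_width: 0.0129
```

Run:
```python
from h import *
rel([.45,.27,.28],Rt(31.7,0))
```

```text
shift [ 0.0221 -0.0061  0.0256] turn [ 7.000e-04 -8.618e-01  2.000e-04] | t 17.3 p [0.4755 0.2929 0.2799] xyaw -148.3 F [ 0.6 -0.3 -5.2] w 0.0129 q [ 32.  41.  69.  -0. 120. -90.]
```

Call:
arm_command([
  [[0.01,0,0.0],[0,-0.17,0],0.0],
  [[0.015,0,0.01],[0,-0.34,0],0.0],
  [[0.02,-0.003,0.015],[0,-0.51,0],0.0],
  [[0.022,-0.006,0.02],[0,-0.68,0],0.0],
  [[0.022,-0.006,0.026],[0,-0.862,0],0.0],
  [[0.022,-0.006,0.026],[0,-0.862,0],0.0],
  [[0.022,-0.006,0.026],[0,-0.862,0],0.0],
])

```text
t: 18.18
tcp_pos: [0.4487, 0.2693, 0.2762]
tcp_rot: [[-0.851, -0.525, -0.007], [-0.525, 0.851, -0.004], [0.008, 0.001, -1.0]]
contact_force: [-0.2, -0.1, -2.7]
gripper_width: 0.0128
```

Run:
```python
from h import *
rel([.493,-.258,.25],Rdown(91))
```

```text
shift [ 0.239  -0.472   0.0278] turn [-0.0082 -0.0057  2.1064] | t 18.175 p [0.4487 0.2693 0.2762] xyaw -148.3 F [-0.2 -0.1 -2.7] w 0.0128 q [ 31.   9. 103.   0.  69. -91.]
```

Call:
arm_command([
  [[0.02,-0.039,0.0],[0,0,0.17],0.0],
  [[0.04,-0.078,0.0],[0,0,0.34],0.0],
  [[0.06,-0.117,0.0],[0,0,0.51],0.0],
  [[0.08,-0.156,0.0],[0,0,0.68],0.0],
  [[0.1,-0.195,0.005],[0,0,0.85],0.0],
  [[0.12,-0.235,0.01],[0,0,1.02],0.0],
  [[0.14,-0.275,0.015],[0,0,1.2],0.0],
  [[0.16,-0.315,0.02],[0,0,1.38],0.0],
  [[0.18,-0.355,0.025],[0,0,1.56],0.0],
  [[0.2,-0.395,0.028],[0,0,1.74],0.0],
  [[0.22,-0.435,0.028],[0,0,1.92],0.0],
  [[0.239,-0.472,0.028],[-0.008,-0.006,2.106],0.0],
])

```text
t: 19.68
tcp_pos: [0.4945, -0.2601, 0.2486]
tcp_rot: [[-0.012, 1.0, -0.0], [1.0, 0.012, 0.002], [0.002, -0.0, -1.0]]
contact_force: [1.3, -0.9, -3.7]
gripper_width: 0.0125
```

Run:
```python
from h import *
c=wpic("o_w",1.3)
rel([.493,-.258,.02],Rdown(91))
c=arm.read_camera("scene");crop(c,280,100,480,250,4,"o_s")
```

```text
shift [ 0.0069 -0.0023  0.2288] turn [ 0.0013  0.0014 -0.0153] | t 19.725 p [ 0.495  -0.2646  0.2488] xyaw 90.1 F [ 1.8 -6.1 -3.2] w 0.0128 q [-28.  14. 100.  -0.  66. -28.]
```

View pics/o_w.png

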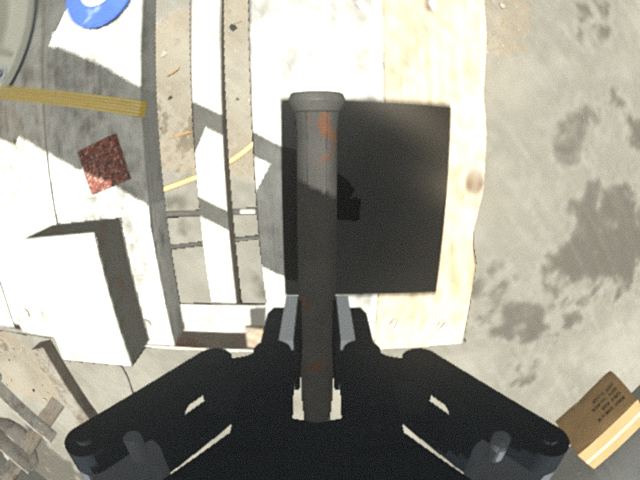

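View pics/o_s.png

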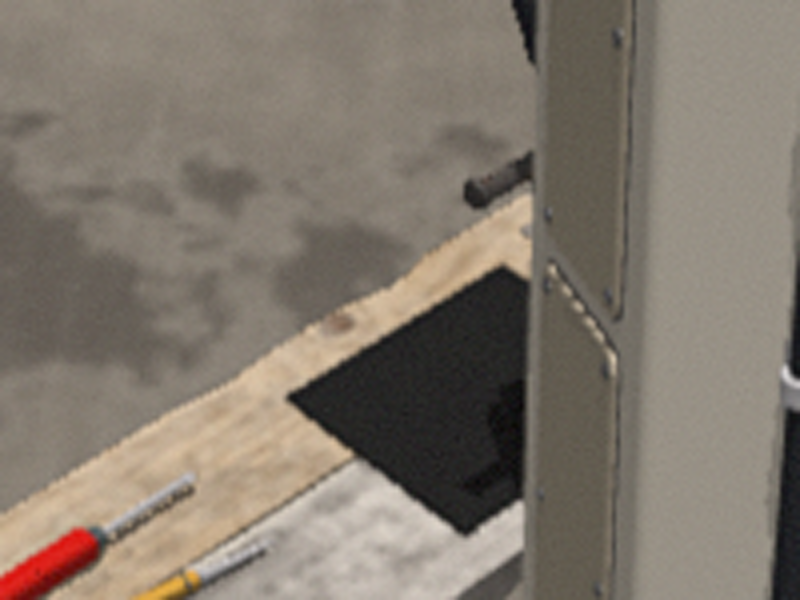

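Run:
```python
from h import *
np.set_printoptions(precision=4,suppress=True)
c=arm.read_camera("wrist")
m=np.array([pt(c,*p,.006,True) for p in[(282,101),(450,106),(435,293),(286,294)]]);print(m,m.mean(0))
rel([.496,-.258,.06],Rdown(91))
```

```text
[[ 0.4599 -0.1571  0.006 ]
 [ 0.6357 -0.1544  0.006 ]
 [ 0.6384 -0.3695  0.006 ]
 [ 0.4622 -0.3706  0.006 ]] [ 0.5491 -0.2629  0.006 ]
shift [0.0017 0.0019 0.1885] turn [-0.0001 -0.0021 -0.002 ] | t 19.825 p [ 0.4941 -0.2601  0.2485] xyaw 90.9 F [ 1.3  1.  -4.3] w 0.0128 q [-28.  13. 101.   0.  66. -29.]
```

Call:
arm_command([
  [[0.0,0.002,0.06],[0,0,0],0.0],
  [[0.0,0.002,0.12],[0,0,0],0.0],
  [[0.0,0.002,0.18],[0,0,0],0.0],
  [[0.0,0.002,0.215],[0,0,0],0.0],
  [[0.0,0.002,0.231],[0,0,0],0.0],
  [[0.0,0.002,0.236],[0,0,0],0.0],
  [[0.0,0.002,0.237],[0,0,0],0.0],
  [[0.0,0.002,0.237],[0,0,0],0.0],
])

```text
t: 20.82
tcp_pos: [0.4967, -0.2581, 0.0139]
tcp_rot: [[-0.018, 1.0, 0.004], [1.0, 0.018, 0.0], [-0.0, 0.004, -1.0]]
contact_force: [0.8, 0.1, -4.1]
gripper_width: 0.0127
```

Call:
arm_command([
  [[0.0,0.0,0.002],[0,0,0],0.0],
  [[0.0,0.0,0.003],[0,0,0],0.0],
  [[0.0,0.0,0.003],[0,0,0],0.0],
])

```text
t: 21.2
tcp_pos: [0.4961, -0.2578, 0.0104]
tcp_rot: [[-0.018, 1.0, 0.003], [1.0, 0.018, 0.001], [0.001, 0.003, -1.0]]
contact_force: [-1.4, 0.7, 5.1]
gripper_width: 0.013
```

Contact is made. Releasing with a small opening and lifting.

Call:
arm_command([
  [[0.0,0.0,0],[0,0,0],0.03],
  [[0.0,0.0,0],[0,0,0],0.04],
  [[0.0,0.0,0],[0,0,0],0.04],
  [[0.0,0.0,0],[0,0,0],0.04],
  [[0.0,0.0,-0.04],[0,0,0],0.04],
  [[0.0,0.0,-0.1],[0,0,0],0.04],
  [[0.0,0.0,-0.16],[0,0,0],0.04],
  [[0.0,0.0,-0.2],[0,0,0],0.04],
  [[0.0,0.0,-0.2],[0,0,0],0.04],
])

```text
t: 22.32
tcp_pos: [0.4972, -0.2588, 0.2132]
tcp_rot: [[-0.018, 1.0, 0.008], [1.0, 0.018, -0.002], [-0.002, 0.008, -1.0]]
contact_force: [-0.4, -0.6, -0.4]
gripper_width: 0.0399
```

Run:
```python
from h import *
c=wpic("p_w",1.3)
rel([.602,.09,.2],Rdown(92.5))
```

```text
shift [0.3462 0.1122 0.0113] turn [ 0.0049  0.0005 -0.0256] | t 22.375 p [ 0.496  -0.2581  0.2109] xyaw 91.0 F [-0.   0.5 -0.8] w 0.04 q [-28.  15. 103.   0.  61. -29.]
```

View pics/p_w.png

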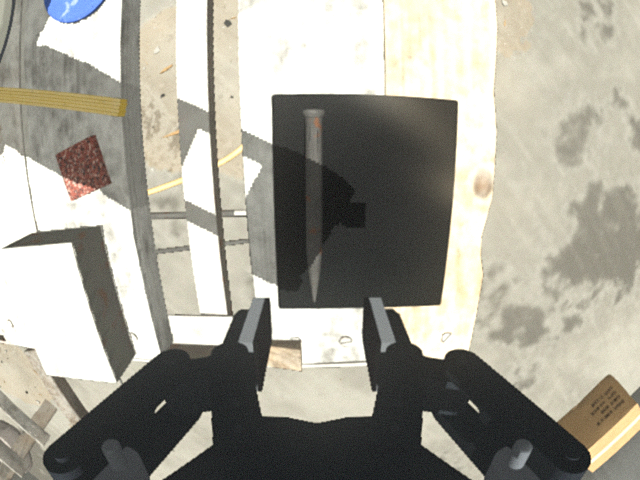

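Call:
arm_command([
  [[0.05,0.015,0.0],[0.005,0,-0.026],0.04],
  [[0.1,0.03,0.0],[0.005,0,-0.026],0.04],
  [[0.15,0.045,0.0],[0.005,0,-0.026],0.04],
  [[0.2,0.06,0.0],[0.005,0,-0.026],0.04],
  [[0.25,0.08,0.005],[0.005,0,-0.026],0.04],
  [[0.3,0.1,0.01],[0.005,0,-0.026],0.04],
  [[0.341,0.112,0.011],[0.005,0,-0.026],0.04],
  [[0.341,0.112,0.011],[0.005,0,-0.026],0.04],
  [[0.341,0.112,0.011],[0.005,0,-0.026],0.04],
  [[0.341,0.112,0.011],[0.005,0,-0.026],0.04],
])

```text
t: 23.62
tcp_pos: [0.6006, 0.084, 0.1986]
tcp_rot: [[-0.043, 0.999, -0.004], [0.999, 0.043, 0.001], [0.001, -0.004, -1.0]]
contact_force: [0.3, -0.0, 0.4]
gripper_width: 0.0398
```

Run:
```python
from h import *
c=wpic("q_w",1.3)
rel([.602,.085,.2],Rdown(92.5))
```

```text
shift [ 0.001   0.0012 -0.0011] turn [-0.0034 -0.0007 -0.001 ] | t 23.675 p [0.6008 0.084  0.1989] xyaw 92.4 F [-0.5 -0.1  0.1] w 0.04 q [ 8. 21. 98.  0. 62.  5.]
```

View pics/q_w.png

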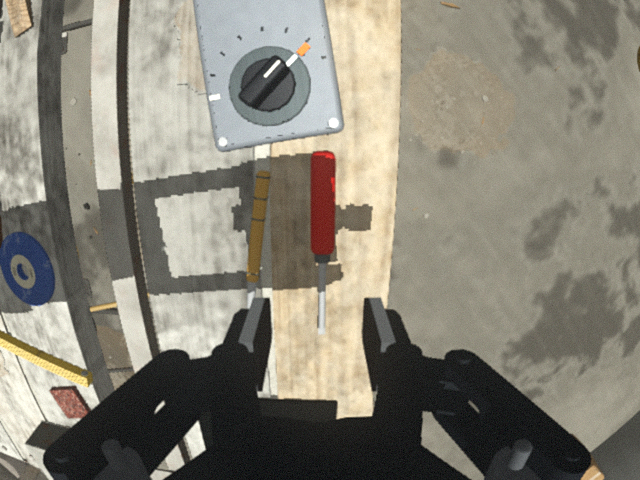

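Run:
```python
from h import *
np.set_printoptions(precision=4,suppress=True)
c=arm.read_camera("wrist")
for n,a,b,z in[("sd",(322,153),(321,333),.015),("handle",(322,153),(323,258),.017),("sc",(263,172),(251,300),.007)]:
    P=pt(c,*a,z,True);Q=pt(c,*b,z,True);print(n,P,Q,np.linalg.norm(Q-P),np.degrees(np.arctan2(*(Q-P)[[1,0]])))
rel([.603,.083,.06],Rdown(92.5))
```

```text
sd [0.6039 0.1402 0.015 ] [ 0.6114 -0.0394  0.015 ] 0.1797490175533405 -87.58369079065483
handle [0.6038 0.1403 0.017 ] [0.6093 0.0438 0.017 ] 0.09665732053580721 -86.76449267830989
sc [0.5514 0.1205 0.007 ] [ 0.5389 -0.009   0.007 ] 0.13008865072384893 -95.53734642555148
shift [-0.0012  0.0024  0.139 ] turn [-0.0031 -0.0008 -0.001 ] | t 23.725 p [0.6009 0.084  0.199 ] xyaw 92.4 F [ 0.1  0.1 -1.1] w 0.0397 q [ 8. 21. 98.  0. 62.  5.]
```

Call:
arm_command([
  [[-0.001,0.0035,0.05],[-0.003,0,0],0.045],
  [[-0.001,0.0035,0.1],[-0.003,0,0],0.045],
  [[-0.001,0.0035,0.139],[-0.003,0,0],0.045],
  [[-0.001,0.0035,0.139],[-0.003,0,0],0.045],
  [[-0.001,0.0035,0.139],[-0.003,0,0],0.045],
])

```text
t: 24.35
tcp_pos: [0.6054, 0.0842, 0.0616]
tcp_rot: [[-0.043, 0.999, 0.002], [0.999, 0.043, 0.001], [0.001, 0.002, -1.0]]
contact_force: [0.8, -0.0, 1.0]
gripper_width: 0.045
```

Run:
```python
from h import *
c=wpic("r_w",1.5)
rel([.6045,.083,.005],Rdown(92.5))
```

```text
shift [-0.0013 -0.0015  0.0572] turn [ 0.0032 -0.0012 -0.    ] | t 24.4 p [0.6058 0.0843 0.0622] xyaw 92.5 F [1.1 0.6 1.1] w 0.0453 q [  8.  30. 102.   0.  47.   5.]
```

View pics/r_w.png

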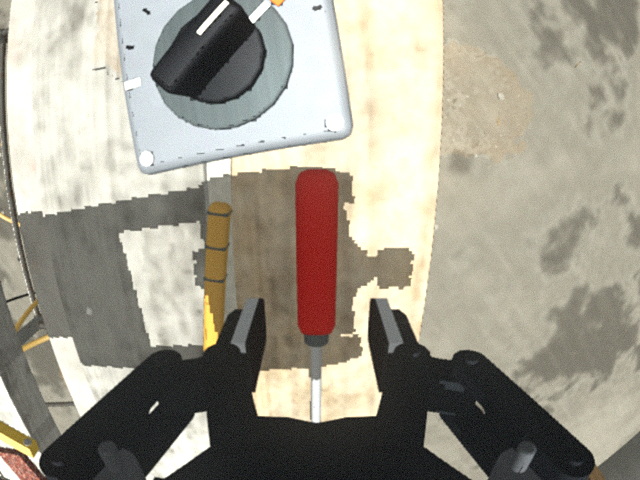

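Call:
arm_command([
  [[-0.001,-0.0005,0.03],[0.001,0,0],0.04],
  [[-0.001,-0.0005,0.05],[0.001,0,0],0.04],
  [[-0.001,-0.0005,0.0565],[0.001,0,0],0.04],
  [[-0.001,-0.0005,0.0565],[0.001,0,0],0.04],
  [[-0.001,-0.0005,0.0565],[0.001,0,0],0.0],
  [[-0.001,-0.0005,0.0565],[0.001,0,0],0.0],
  [[-0.001,-0.0005,0.0565],[0.001,0,0],0.0],
  [[-0.001,-0.0005,0.0565],[0.001,0,0],0.0],
  [[-0.001,-0.0005,0.0565],[0.001,0,0],0.0],
], force=60)

```text
t: 25.52
tcp_pos: [0.6048, 0.0836, 0.0047]
tcp_rot: [[-0.044, 0.999, 0.001], [0.999, 0.044, 0.001], [0.001, 0.001, -1.0]]
contact_force: [-0.4, 0.0, 6.7]
gripper_width: 0.0206
```

Call:
arm_command([
  [[0,0,-0.03],[0,0,0],0.0],
  [[0,0,-0.07],[0,0,0],0.0],
  [[0,0,-0.12],[0,0,0],0.0],
  [[0,0,-0.17],[0,0,0],0.0],
  [[0,0,-0.22],[0,0,0],0.0],
  [[0,0,-0.26],[0,0,0],0.0],
  [[0,0,-0.26],[0,0,0],0.0],
  [[0,0,-0.26],[0,0,0],0.0],
])

```text
t: 26.52
tcp_pos: [0.6035, 0.0831, 0.2629]
tcp_rot: [[-0.044, 0.999, -0.002], [0.999, 0.044, 0.001], [0.001, -0.002, -1.0]]
contact_force: [-0.2, 0.1, -1.6]
gripper_width: 0.0208
```

Run:
```python
from h import *
c=wpic("s_w",1.5)
s=arm.state(); Rc=np.array(s["tcp_rot"])
print(s["tcp_pos"])
TL=[-.127,0,-.006]
for th,tip in[(0,[*POT,.27])]:
    p,M=posefor(tip,31.7,th,TL); print(p); rel(p,M)
```

```text
[0.60320715 0.08310222 0.26227595]
[0.42194699 0.2602651  0.264     ]
shift [ 0.185  -0.1733 -0.0011] turn [-1.00e-03 -3.50e-03 -2.08e+00] | t 26.575 p [0.6032 0.0831 0.2623] xyaw 92.5 F [-0.5 -0.7 -1. ] w 0.0208 q [ 8. 17. 94.  0. 69.  5.]
```

View pics/s_w.png

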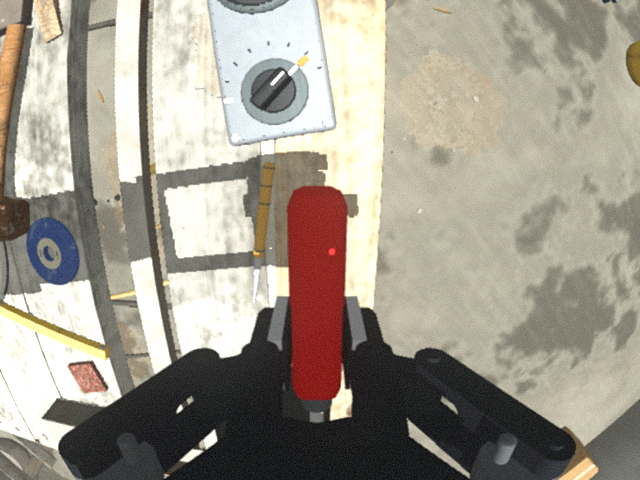

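Run:
```python
from h import *
s=arm.state();c=arm.read_camera("wrist");Rc=np.array(s["tcp_rot"])
for v,h in((188,.006),(190,.014),(400,.006)):
    q=pt(c,317,v,s["tcp_pos"][2]+h,True); print(Rc.T@(q-s["tcp_pos"]))
TL=[-.127,0,-.006]
p,M=posefor([*POT,.27],31.7,0,TL); rel(p,M)
```

```text
[ 0.05836559  0.00136431 -0.00595839]
[ 0.05907611  0.0013485  -0.01395783]
[-0.04247675  0.00146279 -0.00603754]
shift [ 0.185  -0.1732 -0.0013] turn [-1.40e-03 -4.00e-03 -2.08e+00] | t 26.625 p [0.6032 0.0831 0.262 ] xyaw 92.5 F [ 0.1  0.  -1.4] w 0.0207 q [ 8. 17. 94.  0. 69.  5.]
```

Call:
arm_command([
  [[0.015,-0.014,-0.01],[0,0,-0.17],0.0],
  [[0.03,-0.028,-0.02],[0,0,-0.34],0.0],
  [[0.045,-0.042,-0.02],[0,0,-0.51],0.0],
  [[0.06,-0.056,-0.02],[0,0,-0.68],0.0],
  [[0.075,-0.07,-0.02],[0,0,-0.85],0.0],
  [[0.09,-0.085,-0.02],[0,0,-1.02],0.0],
  [[0.105,-0.1,-0.02],[0,0,-1.2],0.0],
  [[0.12,-0.115,-0.02],[0,0,-1.38],0.0],
  [[0.135,-0.13,-0.02],[0,0,-1.56],0.0],
  [[0.155,-0.145,-0.02],[0,0,-1.74],0.0],
  [[0.17,-0.16,-0.02],[0,0,-1.92],0.0],
  [[0.185,-0.173,-0.02],[0,-0.003,-2.08],0.0],
])

```text
t: 28.12
tcp_pos: [0.422, 0.2605, 0.2826]
tcp_rot: [[-0.848, -0.53, -0.001], [-0.53, 0.848, -0.002], [0.001, -0.001, -1.0]]
contact_force: [-0.2, 1.1, -0.5]
gripper_width: 0.0204
```

Run:
```python
from h import *
TL=[-.127,0,-.006]
p,M=posefor([*POT,.15],31.7,50,TL); rel(p,M)
```

```text
shift [-0.0406 -0.0004  0.0391] turn [-0.0033  0.8712  0.0048] | t 28.125 p [0.422  0.2605 0.2826] xyaw -148.0 F [-0.2  1.1 -0.5] w 0.0204 q [ 32.   6. 106.  -0.  69. -90.]
```

Call:
arm_command([
  [[-0.006,0,0.0],[0,0.17,0],0.0],
  [[-0.014,0,0.005],[0,0.34,0],0.0],
  [[-0.022,0,0.01],[0,0.51,0],0.0],
  [[-0.03,0,0.02],[0,0.68,0],0.0],
  [[-0.04,0,0.039],[0,0.87,0.004],0.0],
  [[-0.04,0,0.039],[0,0.87,0.004],0.0],
  [[-0.04,0,0.039],[0,0.87,0.004],0.0],
])

```text
t: 29.0
tcp_pos: [0.4571, 0.2813, 0.2447]
tcp_rot: [[-0.552, -0.522, -0.65], [-0.336, 0.853, -0.4], [0.763, -0.003, -0.646]]
contact_force: [0.1, -1.0, 0.1]
gripper_width: 0.0202
```

Run:
```python
from h import *
TL=[-.127,0,-.006]
p,M=posefor([*POT,.05],31.7,50,TL); rel(p,M)
s=arm.state(); tip=s["tcp_pos"]+s["tcp_rot"]@np.array(TL); print("tip",tip)
c=arm.read_camera("scene"); print((px(c,tip)-[120,200])*4); crop(c,120,200,320,350,4,"t_s")
```

```text
shift [-0.0772  0.0008  0.0656] turn [ 0.001   0.0045 -0.0042] | t 29.0 p [0.4571 0.2813 0.2447] xyaw -148.7 F [ 0.1 -1.   0.1] w 0.0202 q [ 32.  41.  73.  -0. 115. -90.]
tip [0.53110631 0.32636686 0.15166582]
[395.62303364 280.74794278]
```

View pics/t_s.png

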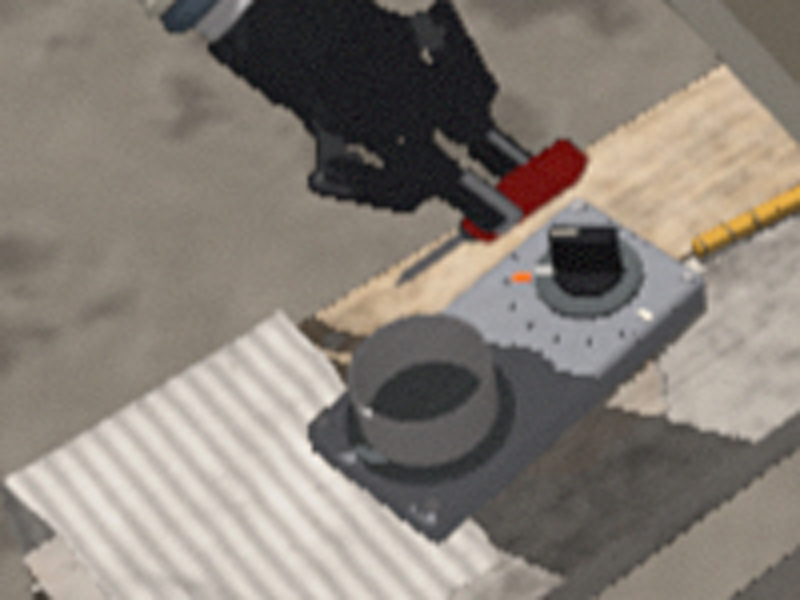

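The blade tip shows at (400,283), against (396,281) predicted. Dipping now.

Call:
arm_command([
  [[-0.025,0,0.022],[0,0,0],0.0],
  [[-0.05,0,0.043],[0,0,0],0.0],
  [[-0.067,0.0005,0.057],[0,0,0],0.0],
  [[-0.0785,0.001,0.067],[0,0,0],0.0],
  [[-0.0785,0.001,0.067],[0,0,0],0.0],
  [[-0.0785,0.001,0.067],[0,0,0],0.0],
  [[-0.0785,0.001,0.067],[0,0,0],0.0],
  [[-0.0785,0.001,0.067],[0,0,0],0.0],
])

```text
t: 30.05
tcp_pos: [0.4567, 0.2819, 0.1422]
tcp_rot: [[-0.552, -0.522, -0.65], [-0.336, 0.853, -0.4], [0.763, -0.003, -0.646]]
contact_force: [-0.3, -0.8, -1.0]
gripper_width: 0.0207
```

Run:
```python
from h import *
TL=[-.127,0,-.006]
s=arm.state(); tip=s["tcp_pos"]+s["tcp_rot"]@np.array(TL); print("tip",tip,s["contact_force"],s["gripper_width"])
c=arm.read_camera("scene"); crop(c,120,200,320,350,4,"u_s")
```

```text
tip [0.53067572 0.32696383 0.04913351] [-0.27570669 -0.78347631 -1.00732905] 0.020710970998502387
```

View pics/u_s.png

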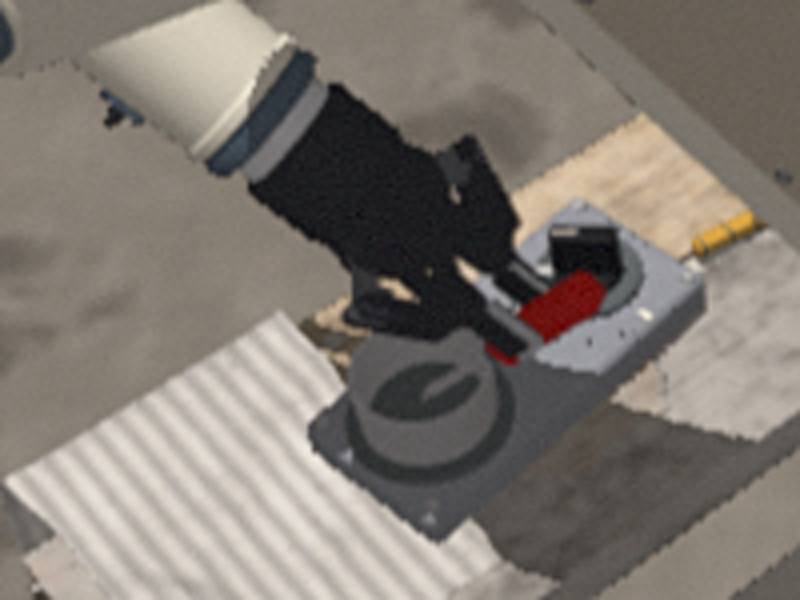

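The tip is well inside, at (427,398). Lifting and untilting.

Call:
arm_command([
  [[0.025,0,-0.022],[0,0,0],0.0],
  [[0.05,0,-0.043],[0,0,0],0.0],
  [[0.08,0,-0.07],[0,0,0],0.0],
  [[0.11,0,-0.095],[0,0,0],0.0],
  [[0.115,0,-0.095],[0,-0.17,0],0.0],
  [[0.12,0,-0.09],[0,-0.34,0],0.0],
  [[0.125,0,-0.085],[0,-0.51,0],0.0],
  [[0.13,0,-0.08],[0,-0.68,0],0.0],
  [[0.13,0,-0.08],[0,-0.868,0],0.0],
  [[0.13,0,-0.08],[0,-0.868,0],0.0],
  [[0.13,0,-0.08],[0,-0.868,0],0.0],
])

```text
t: 31.48
tcp_pos: [0.4371, 0.2704, 0.2933]
tcp_rot: [[-0.853, -0.522, -0.001], [-0.522, 0.853, -0.004], [0.003, -0.003, -1.0]]
contact_force: [0.2, -0.1, -1.1]
gripper_width: 0.021
```

Run:
```python
from h import *
rel([.555,-.225,.25],Rdown(91))
```

```text
shift [ 0.1581 -0.4839  0.045 ] turn [-4.600e-03  1.000e-03  2.103e+00] | t 31.475 p [0.4371 0.2704 0.2933] xyaw -148.5 F [ 0.2 -0.1 -1.1] w 0.021 q [ 32.   7. 103.  -0.  70. -90.]
```

Call:
arm_command([
  [[0.013,-0.04,0.0],[0,0,0.17],0.0],
  [[0.026,-0.08,0.0],[0,0,0.34],0.0],
  [[0.04,-0.12,0.0],[0,0,0.51],0.0],
  [[0.053,-0.16,0.0],[0,0,0.68],0.0],
  [[0.066,-0.2,0.005],[0,0,0.85],0.0],
  [[0.079,-0.24,0.01],[0,0,1.02],0.0],
  [[0.092,-0.28,0.015],[0,0,1.2],0.0],
  [[0.105,-0.32,0.02],[0,0,1.38],0.0],
  [[0.118,-0.36,0.025],[0,0,1.56],0.0],
  [[0.131,-0.4,0.03],[0,0,1.74],0.0],
  [[0.145,-0.44,0.04],[0,0,1.92],0.0],
  [[0.159,-0.482,0.045],[-0.004,0.001,2.1],0.0],
])

```text
t: 32.98
tcp_pos: [0.5541, -0.2257, 0.2474]
tcp_rot: [[-0.015, 1.0, -0.003], [1.0, 0.015, 0.003], [0.003, -0.003, -1.0]]
contact_force: [0.4, 0.5, -1.2]
gripper_width: 0.0208
```

Call:
arm_command([
  [[0,0,0],[0,0,0],0.0],
  [[0,0,0],[0,0,0],0.0],
])

```text
t: 33.22
tcp_pos: [0.5534, -0.2239, 0.248]
tcp_rot: [[-0.022, 1.0, -0.001], [1.0, 0.022, 0.002], [0.002, -0.001, -1.0]]
contact_force: [-0.2, 0.4, -1.2]
gripper_width: 0.0208
```

Run:
```python
from h import *
rel([.553,-.225,.014],Rdown(91)); wpic("v_w")
```

```text
shift [-1.60e-03 -2.00e-04  2.34e-01] turn [-0.0013 -0.0022  0.0042] | t 33.225 p [ 0.5534 -0.2239  0.248 ] xyaw 91.2 F [-0.2  0.4 -1.2] w 0.0208 q [-22.  17.  96.   0.  67. -23.]
```

View pics/v_w.png

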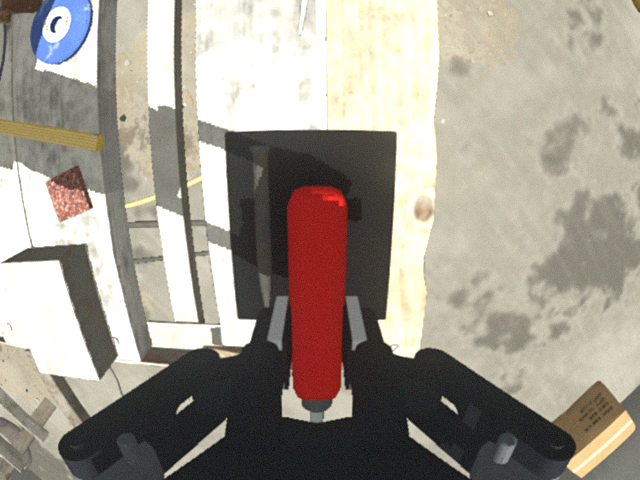

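Call:
arm_command([
  [[-0.0015,0.0,0.06],[0,-0.002,0],0.0],
  [[-0.0015,0.0,0.12],[0,-0.002,0],0.0],
  [[-0.0015,0.0,0.18],[0,-0.002,0],0.0],
  [[-0.0015,0.0,0.215],[0,-0.002,0],0.0],
  [[-0.0015,0.0,0.232],[0,-0.002,0],0.0],
  [[-0.0015,0.0,0.236],[0,-0.002,0],0.0],
  [[-0.0015,0.0,0.238],[0,-0.002,0],0.0],
  [[-0.0015,0.0,0.238],[0,-0.002,0],0.0],
  [[-0.0015,0.0,0.238],[0,-0.002,0],0.0],
])

```text
t: 34.4
tcp_pos: [0.554, -0.2256, 0.0121]
tcp_rot: [[-0.02, 1.0, 0.003], [1.0, 0.02, -0.002], [-0.002, 0.003, -1.0]]
contact_force: [0.1, 0.1, -1.5]
gripper_width: 0.0205
```

Call:
arm_command([
  [[0.0,0.0,0.0015],[0,0,0],0.0],
  [[0.0,0.0,0.0015],[0,0,0],0.0],
  [[0.0,0.0,0.0015],[0,0,0],0.035],
  [[0.0,0.0,0.0015],[0,0,0],0.042],
  [[0.0,0.0,0.0015],[0,0,0],0.042],
  [[0.0,0.0,0.0015],[0,0,0],0.042],
  [[0.0,0.0,-0.04],[0,0,0],0.042],
  [[0.0,0.0,-0.1],[0,0,0],0.042],
  [[0.0,0.0,-0.16],[0,0,0],0.042],
  [[0.0,0.0,-0.19],[0,0,0],0.042],
  [[0.0,0.0,-0.19],[0,0,0],0.042],
])

```text
t: 35.78
tcp_pos: [0.5546, -0.2257, 0.2039]
tcp_rot: [[-0.02, 1.0, 0.006], [1.0, 0.02, -0.003], [-0.003, 0.006, -1.0]]
contact_force: [1.0, 0.1, -0.8]
gripper_width: 0.0423
```

Run:
```python
from h import *
wpic("w_w"); c=arm.read_camera("scene"); crop(c,170,100,470,325,2.66,"w_s")
rel([.54,.035,.2],Rdown(84.3))
```

```text
shift [ 2.601e-01 -7.400e-03  2.000e-04] turn [0.001  0.0011 0.12  ] | t 35.875 p [ 0.5527 -0.2249  0.2005] xyaw 91.2 F [-0.3  0.1 -0.2] w 0.0421 q [-22.  19.  99.  -0.  62. -23.]
```

View pics/w_w.png

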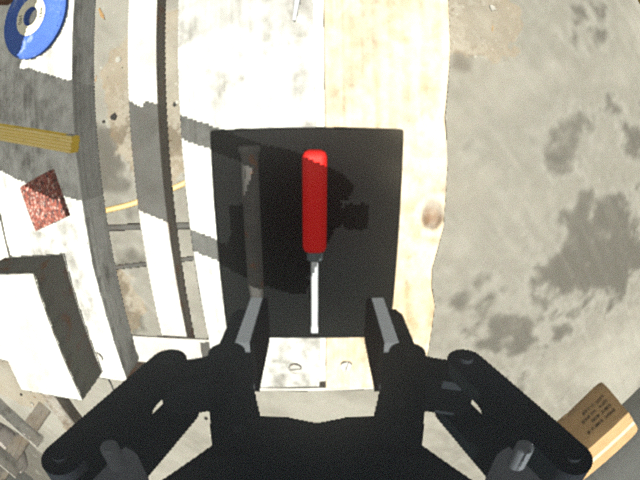

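View pics/w_s.png

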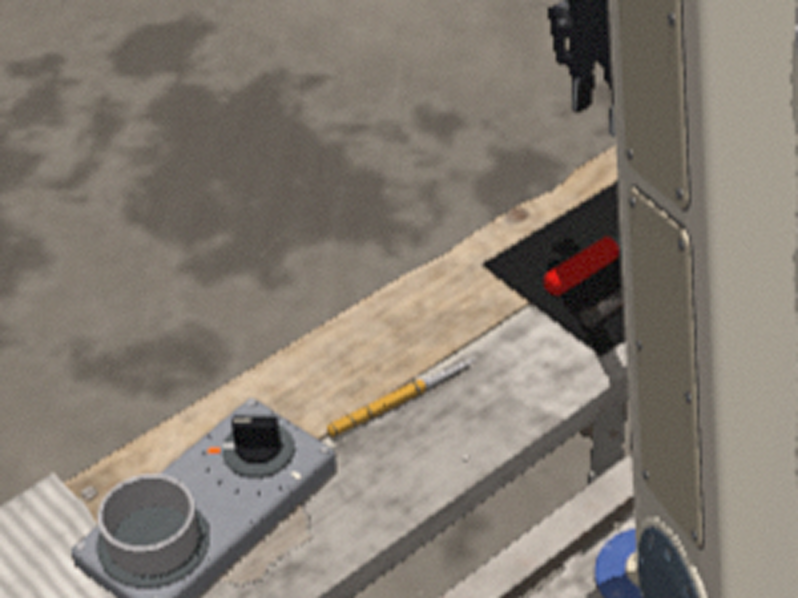

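Both tools lie on the mat: the chisel along x≈255 and the screwdriver along x≈314. Next is the scriber.

Call:
arm_command([
  [[0.05,0,0.0],[0,0,0.12],0.04],
  [[0.1,0,0.0],[0,0,0.12],0.04],
  [[0.15,0,0.0],[0,0,0.12],0.04],
  [[0.2,-0.004,0.0],[0,0,0.12],0.04],
  [[0.26,-0.007,0.0],[0,0,0.12],0.04],
  [[0.26,-0.007,0.0],[0,0,0.12],0.04],
  [[0.26,-0.007,0.0],[0,0,0.12],0.04],
  [[0.26,-0.007,0.0],[0,0,0.12],0.04],
  [[0.26,-0.007,0.0],[0,0,0.12],0.04],
])

```text
t: 37.0
tcp_pos: [0.5408, 0.0336, 0.2005]
tcp_rot: [[0.101, 0.995, 0.001], [0.995, -0.101, -0.002], [-0.001, 0.001, -1.0]]
contact_force: [-0.1, -0.4, -0.5]
gripper_width: 0.0403
```

Run:
```python
from h import *
wpic("x_w",1.1); rel([.54,.035,.2],Rdown(84.3))
```

```text
shift [ 0.0012 -0.001   0.0006] turn [ 0.0014  0.0013 -0.0016] | t 37.05 p [0.5409 0.0337 0.2006] xyaw 84.2 F [-0.7 -0.2 -0.4] w 0.0399 q [  3.  15. 106.  -0.  60.   9.]
```

View pics/x_w.png

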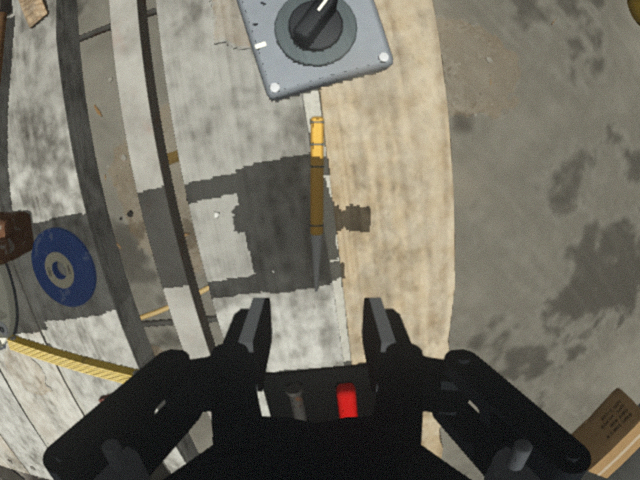

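Run:
```python
from h import *
np.set_printoptions(precision=4,suppress=True)
c=arm.read_camera("wrist")
P=pt(c,317.5,117,.008,True);Q=pt(c,317.5,291,.006,True);B=pt(c,317,235,.008,True);print(P,Q,B,(P+Q)/2,np.linalg.norm(Q-P),np.linalg.norm(B-P),np.degrees(np.arctan2(*(Q-P)[[1,0]])))
rel([.54,.042,.06],Rdown(84.3))
```

```text
[0.5519 0.1205 0.008 ] [ 0.5351 -0.0471  0.006 ] [0.5405 0.012  0.008 ] [0.5435 0.0367 0.007 ] 0.16849882882158657 0.10913756450344704 -95.72471760534569
shift [ 0.0082 -0.0019  0.1407] turn [ 0.0015  0.0013 -0.0014] | t 37.1 p [0.5409 0.0339 0.2007] xyaw 84.2 F [-0.   0.3 -0.3] w 0.0397 q [  3.  15. 106.  -0.  60.   9.]
```

Call:
arm_command([
  [[0.008,0.0,0.05],[0,0,0],0.04],
  [[0.008,0.0,0.1],[0,0,0],0.04],
  [[0.008,0.0,0.145],[0,0,0],0.04],
  [[0.008,0.0,0.145],[0,0,0],0.04],
  [[0.008,0.0,0.145],[0,0,0],0.04],
  [[0.008,0.0,0.145],[0,0,0],0.04],
])

```text
t: 37.85
tcp_pos: [0.5434, 0.0425, 0.0578]
tcp_rot: [[0.1, 0.995, 0.005], [0.995, -0.1, -0.001], [-0.001, 0.005, -1.0]]
contact_force: [-0.7, 1.5, 0.8]
gripper_width: 0.0403
```

Run:
```python
from h import *
wpic("y_w",1.4); rel([.542,.042,.002],Rdown(84.3))
```

```text
shift [-0.0006 -0.0014  0.0557] turn [ 0.0049  0.0006 -0.0002] | t 37.9 p [0.5432 0.0425 0.0577] xyaw 84.3 F [-0.2  0.1 -1. ] w 0.0399 q [  4.  26. 111.  -0.  42.  10.]
```

View pics/y_w.png

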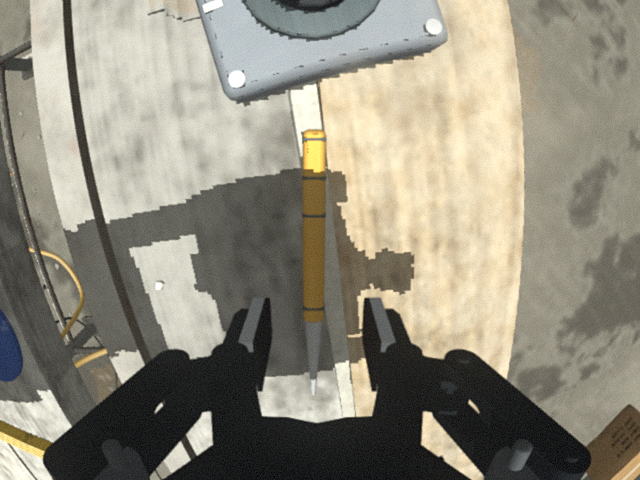

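Call:
arm_command([
  [[-0.0005,-0.0014,0.03],[0.004,0,0],0.035],
  [[-0.0005,-0.0014,0.048],[0.004,0,0],0.035],
  [[-0.0005,-0.0014,0.0545],[0.004,0,0],0.035],
  [[-0.0005,-0.0014,0.0545],[0.004,0,0],0.035],
  [[-0.0005,-0.0014,0.0545],[0.004,0,0],0.0],
  [[-0.0005,-0.0014,0.0545],[0.004,0,0],0.0],
  [[-0.0005,-0.0014,0.0545],[0.004,0,0],0.0],
  [[-0.0005,-0.0014,0.0545],[0.004,0,0],0.0],
  [[-0.0005,-0.0014,0.0545],[0.004,0,0],0.0],
], force=50)

```text
t: 39.02
tcp_pos: [0.5411, 0.0421, 0.002]
tcp_rot: [[0.099, 0.995, -0.001], [0.995, -0.099, -0.001], [-0.001, -0.001, -1.0]]
contact_force: [-0.5, -0.4, 6.1]
gripper_width: 0.0104
```

Call:
arm_command([
  [[0,0,-0.03],[0,0,0],0.0],
  [[0,0,-0.07],[0,0,0],0.0],
  [[0,0,-0.12],[0,0,0],0.0],
  [[0,0,-0.17],[0,0,0],0.0],
  [[0,0,-0.22],[0,0,0],0.0],
  [[0,0,-0.26],[0,0,0],0.0],
  [[0,0,-0.26],[0,0,0],0.0],
  [[0,0,-0.26],[0,0,0],0.0],
])

```text
t: 40.02
tcp_pos: [0.5405, 0.0423, 0.2606]
tcp_rot: [[0.099, 0.995, -0.003], [0.995, -0.099, -0.001], [-0.001, -0.003, -1.0]]
contact_force: [-0.7, -0.2, -1.5]
gripper_width: 0.0105
```

Run:
```python
from h import *
c=wpic("z_w",1.4);s=arm.state()
TL=[-.090,0,-.003]
p,M=posefor([*POT,.27],31.7,0,TL); rel(p,M)
```

```text
shift [ 0.2277 -0.1099 -0.0069] turn [-0.0042 -0.0041 -2.2235] | t 40.075 p [0.5402 0.0423 0.26  ] xyaw 84.3 F [ 0.3  0.3 -1.1] w 0.0103 q [  4.  11. 102.  -0.  67.  10.]
```

View pics/z_w.png

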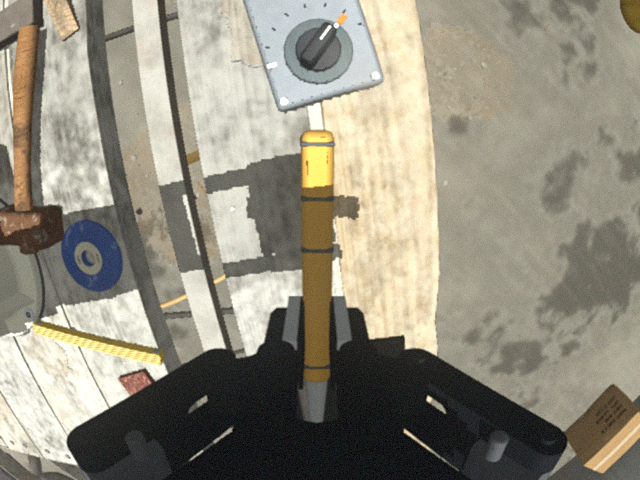

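Call:
arm_command([
  [[0.02,-0.01,-0.01],[0,0,-0.18],0.0],
  [[0.04,-0.02,-0.02],[0,0,-0.36],0.0],
  [[0.06,-0.03,-0.02],[0,0,-0.54],0.0],
  [[0.08,-0.04,-0.02],[0,0,-0.72],0.0],
  [[0.1,-0.05,-0.02],[0,0,-0.9],0.0],
  [[0.12,-0.06,-0.02],[0,0,-1.08],0.0],
  [[0.14,-0.07,-0.02],[0,0,-1.26],0.0],
  [[0.16,-0.08,-0.02],[0,0,-1.44],0.0],
  [[0.18,-0.09,-0.02],[0,0,-1.62],0.0],
  [[0.2,-0.1,-0.02],[0,0,-1.8],0.0],
  [[0.215,-0.105,-0.02],[0,0,-1.98],0.0],
  [[0.228,-0.11,-0.02],[0,0,-2.16],0.0],
])

```text
t: 41.58
tcp_pos: [0.4534, 0.2803, 0.2793]
tcp_rot: [[-0.88, -0.476, -0.005], [-0.476, 0.88, -0.003], [0.006, 0.0, -1.0]]
contact_force: [-0.3, -0.3, -1.2]
gripper_width: 0.0105
```

Run:
```python
from h import *
TL=[-.090,0,-.003]
p,M=posefor([*POT,.15],31.7,50,TL); rel(p,M)
s=arm.state();c=arm.read_camera("wrist");Rc=np.array(s["tcp_rot"])
q=pt(c,317,133,s["tcp_pos"][2]+.006,True); print(Rc.T@(q-s["tcp_pos"]))
```

```text
shift [-0.0299  0.0011  0.0622] turn [ 0.0253  0.8666 -0.0535] | t 41.575 p [0.4534 0.2803 0.2793] xyaw -151.6 F [-0.3 -0.3 -1.2] w 0.0105 q [ 32.  10. 101.   0.  69. -87.]
[ 0.07527281  0.00105235 -0.00556062]
```

Call:
arm_command([
  [[-0.006,0,0.0],[0,0.17,0],0.0],
  [[-0.012,0,0.01],[0,0.34,0],0.0],
  [[-0.018,0,0.02],[0,0.51,0],0.0],
  [[-0.024,0,0.04],[0,0.68,0],0.0],
  [[-0.03,0.001,0.062],[0.025,0.867,-0.053],0.0],
  [[-0.03,0.001,0.062],[0.025,0.867,-0.053],0.0],
  [[-0.03,0.001,0.062],[0.025,0.867,-0.053],0.0],
])

```text
t: 42.5
tcp_pos: [0.4801, 0.2949, 0.2188]
tcp_rot: [[-0.552, -0.518, -0.653], [-0.334, 0.855, -0.397], [0.764, -0.001, -0.645]]
contact_force: [0.1, 0.3, 0.1]
gripper_width: 0.0105
```

Run:
```python
from h import *
TL=[-.0915,0,-.003]
p,M=posefor([*POT,.05],31.7,50,TL); rel(p,M)
s=arm.state(); tip=s["tcp_pos"]+s["tcp_rot"]@np.array(TL); print("tip",tip)
c=arm.read_camera("scene"); print((px(c,tip)-[120,200])*4); crop(c,120,200,320,350,4,"A_s")
```

```text
shift [-0.0757  0.0012  0.0663] turn [ 0.0056  0.0033 -0.0061] | t 42.5 p [0.4801 0.2949 0.2188] xyaw -148.8 F [0.1 0.3 0.1] w 0.0105 q [ 31.  45.  70.   0. 115. -90.]
tip [0.53262646 0.3265907  0.15084631]
[394.03447621 280.2850994 ]
```

View pics/A_s.png

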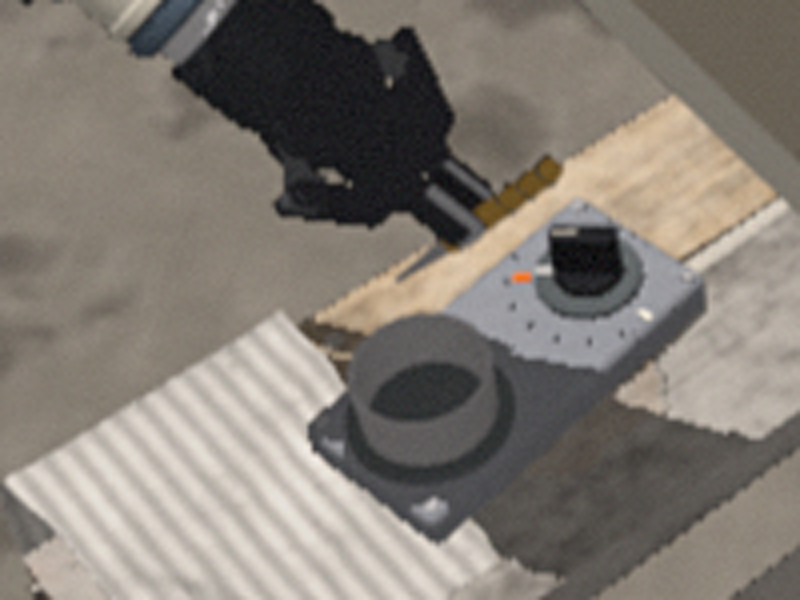

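The scriber tip is at (400,283), as predicted. Dipping now.

Call:
arm_command([
  [[-0.025,0,0.022],[0,0,0],0.0],
  [[-0.05,0,0.043],[0,0,0],0.0],
  [[-0.067,0.0005,0.057],[0,0,0],0.0],
  [[-0.077,0.001,0.067],[0,0,0],0.0],
  [[-0.077,0.001,0.067],[0,0,0],0.0],
  [[-0.077,0.001,0.067],[0,0,0],0.0],
  [[-0.077,0.001,0.067],[0,0,0],0.0],
  [[-0.077,0.001,0.067],[0,0,0],0.0],
])

```text
t: 43.55
tcp_pos: [0.4785, 0.2952, 0.1175]
tcp_rot: [[-0.551, -0.52, -0.653], [-0.335, 0.854, -0.397], [0.764, 0.0, -0.645]]
contact_force: [-0.3, -0.4, -1.5]
gripper_width: 0.0104
```

Run:
```python
from h import *
TL=[-.0915,0,-.003]
s=arm.state(); tip=s["tcp_pos"]+s["tcp_rot"]@np.array(TL); print("tip",tip,s["contact_force"],s["gripper_width"])
c=arm.read_camera("scene"); crop(c,120,200,320,350,4,"B_s")
```

```text
tip [0.53094258 0.32712612 0.04952409] [-0.28938118 -0.40435051 -1.47853153] 0.010422822736189127
```

View pics/B_s.png

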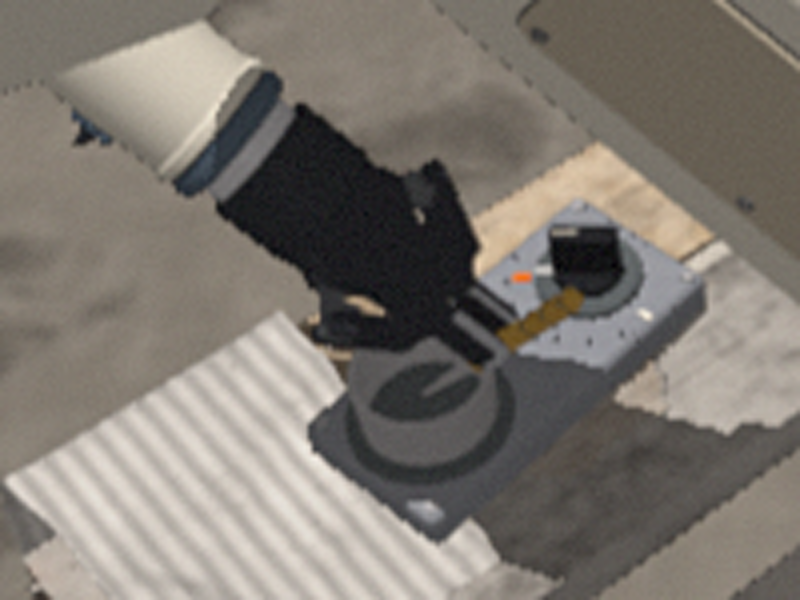

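The scriber tip is in the pot. Lifting out and untilting.

Call:
arm_command([
  [[0.025,0,-0.022],[0,0,0],0.0],
  [[0.05,0,-0.043],[0,0,0],0.0],
  [[0.08,0,-0.07],[0,0,0],0.0],
  [[0.11,0,-0.095],[0,0,0],0.0],
  [[0.115,0,-0.1],[0,-0.17,0],0.0],
  [[0.12,0,-0.1],[0,-0.34,0],0.0],
  [[0.125,0,-0.1],[0,-0.51,0],0.0],
  [[0.13,0,-0.1],[0,-0.68,0],0.0],
  [[0.13,0,-0.1],[0,-0.869,0],0.0],
  [[0.13,0,-0.1],[0,-0.869,0],0.0],
  [[0.13,0,-0.1],[0,-0.869,0],0.0],
])

```text
t: 44.98
tcp_pos: [0.4723, 0.2914, 0.2815]
tcp_rot: [[-0.854, -0.52, -0.002], [-0.52, 0.854, -0.001], [0.003, 0.0, -1.0]]
contact_force: [0.5, 0.2, -0.4]
gripper_width: 0.0102
```

Run:
```python
from h import *
rel([.609,-.255,.25],Rdown(91))
```

```text
shift [ 0.1671 -0.5379  0.032 ] turn [-2.9000e-03 -1.8000e-03  2.0997e+00] | t 44.975 p [0.4723 0.2914 0.2815] xyaw -148.7 F [ 0.5  0.2 -0.4] w 0.0102 q [ 32.  11.  99.   0.  70. -90.]
```

Call:
arm_command([
  [[0.014,-0.045,0.0],[0,0,0.17],0.0],
  [[0.028,-0.09,0.0],[0,0,0.34],0.0],
  [[0.042,-0.135,0.0],[0,0,0.51],0.0],
  [[0.056,-0.18,0.0],[0,0,0.68],0.0],
  [[0.07,-0.225,0.005],[0,0,0.85],0.0],
  [[0.084,-0.27,0.01],[0,0,1.02],0.0],
  [[0.098,-0.315,0.015],[0,0,1.2],0.0],
  [[0.112,-0.36,0.02],[0,0,1.38],0.0],
  [[0.126,-0.405,0.025],[0,0,1.56],0.0],
  [[0.14,-0.45,0.03],[0,0,1.74],0.0],
  [[0.154,-0.495,0.032],[0,0,1.92],0.0],
  [[0.167,-0.537,0.032],[-0.003,-0.002,2.1],0.0],
])

```text
t: 46.48
tcp_pos: [0.6096, -0.2564, 0.2475]
tcp_rot: [[-0.011, 1.0, -0.002], [1.0, 0.011, 0.003], [0.003, -0.002, -1.0]]
contact_force: [0.2, -0.1, -1.2]
gripper_width: 0.0105
```

Call:
arm_command([
  [[0,0,0],[0,0,0],0.0],
  [[0,0,0],[0,0,0],0.0],
])

```text
t: 46.72
tcp_pos: [0.6088, -0.2543, 0.2478]
tcp_rot: [[-0.018, 1.0, -0.001], [1.0, 0.018, 0.002], [0.003, -0.001, -1.0]]
contact_force: [-0.4, 0.6, -1.7]
gripper_width: 0.0102
```

Run:
```python
from h import *
wpic("C_w",1.5);rel([.609,-.255,.012],Rdown(91))
```

```text
shift [-0.0017  0.0004  0.2361] turn [-0.0004 -0.0022  0.0014] | t 46.775 p [ 0.6086 -0.2538  0.2481] xyaw 91.1 F [ 0.5  0.1 -0.8] w 0.0105 q [-23.  23.  88.   0.  70. -24.]
```

View pics/C_w.png

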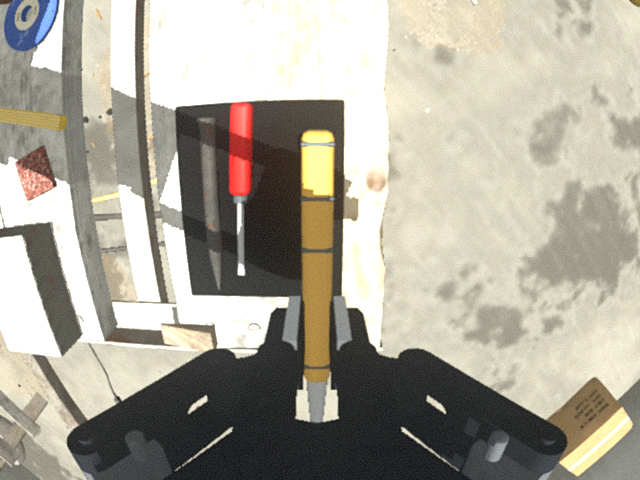

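Call:
arm_command([
  [[-0.0015,0.0,0.06],[0,-0.002,0],0.0],
  [[-0.0015,0.001,0.12],[0,-0.002,0],0.0],
  [[-0.0015,0.001,0.18],[0,-0.002,0],0.0],
  [[-0.0015,0.001,0.215],[0,-0.002,0],0.0],
  [[-0.0015,0.001,0.232],[0,-0.002,0],0.0],
  [[-0.0015,0.001,0.237],[0,-0.002,0],0.0],
  [[-0.0015,0.001,0.239],[0,-0.002,0],0.0],
  [[-0.0015,0.001,0.239],[0,-0.002,0],0.0],
  [[-0.0015,0.001,0.239],[0,-0.002,0],0.0],
])

```text
t: 47.9
tcp_pos: [0.6105, -0.2559, 0.0111]
tcp_rot: [[-0.017, 1.0, 0.003], [1.0, 0.017, -0.002], [-0.002, 0.003, -1.0]]
contact_force: [-0.1, -0.0, -0.2]
gripper_width: 0.0106
```

Call:
arm_command([
  [[0.0,0.0,0.002],[0,0,0],0.0],
  [[0.0,0.0,0.0025],[0,0,0],0.0],
  [[0.0,0.0,0.0025],[0,0,0],0.02],
  [[0.0,0.0,0.0025],[0,0,0],0.03],
  [[0.0,0.0,0.0025],[0,0,0],0.03],
  [[0.0,0.0,0.0025],[0,0,0],0.03],
  [[0.0,0.0,-0.04],[0,0,0],0.03],
  [[0.0,0.0,-0.1],[0,0,0],0.03],
  [[0.0,0.0,-0.16],[0,0,0],0.03],
  [[0.0,0.0,-0.22],[0,0,0],0.03],
  [[0.0,0.0,-0.22],[0,0,0],0.03],
])

```text
t: 49.28
tcp_pos: [0.6122, -0.2565, 0.2361]
tcp_rot: [[-0.017, 1.0, 0.011], [1.0, 0.017, -0.005], [-0.005, 0.011, -1.0]]
contact_force: [0.0, -0.3, -0.1]
gripper_width: 0.0299
```

Run:
```python
from h import *
wpic("D_w",1.5);rel([.556,.1955,.23],Rdown(50))
```

```text
shift [ 0.4523 -0.0469  0.0011] turn [7.200e-03 7.000e-04 7.154e-01] | t 49.325 p [ 0.6107 -0.2559  0.2328] xyaw 91.0 F [-0.4  0.2 -0. ] w 0.0301 q [-23.  23.  89.  -0.  67. -24.]
```

View pics/D_w.png

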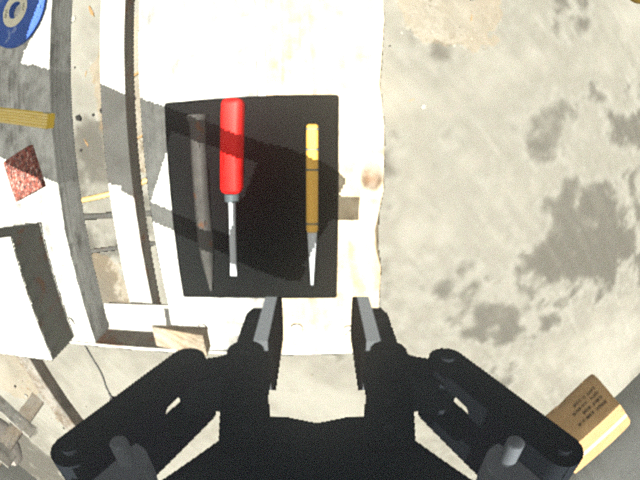

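All three tools are on the mat. The screwdriver looks shifted by a couple of centimetres towards the chisel, probably the announced knock, but its origin at (232,195) is well inside the mat. Now turning the dial back.

Call:
arm_command([
  [[0.05,-0.005,0.0],[0.007,0,0.1],0.045],
  [[0.1,-0.01,0.0],[0.007,0,0.2],0.045],
  [[0.15,-0.015,0.0],[0.007,0,0.3],0.045],
  [[0.2,-0.02,0.0],[0.007,0,0.4],0.045],
  [[0.25,-0.025,0.0],[0.007,0,0.5],0.045],
  [[0.3,-0.03,0.0],[0.007,0,0.6],0.045],
  [[0.35,-0.035,0.0],[0.007,0,0.7],0.045],
  [[0.4,-0.04,0.0],[0.007,0,0.715],0.045],
  [[0.452,-0.047,0.0],[0.007,0,0.715],0.045],
  [[0.452,-0.047,0.0],[0.007,0,0.715],0.045],
  [[0.452,-0.047,0.0],[0.007,0,0.715],0.045],
  [[0.452,-0.047,0.0],[0.007,0,0.715],0.045],
])

```text
t: 50.82
tcp_pos: [0.5545, 0.1945, 0.2288]
tcp_rot: [[0.643, 0.766, -0.006], [0.766, -0.643, 0.001], [-0.003, -0.005, -1.0]]
contact_force: [0.8, -1.2, -0.7]
gripper_width: 0.0452
```

Run:
```python
from h import *
wpic("E_w",1.3);rel([.5565,.1955,.05],Rdown(50.2))
```

```text
shift [0.0024 0.0016 0.179 ] turn [-0.0046  0.0027 -0.0046] | t 50.875 p [0.5547 0.1945 0.229 ] xyaw 49.9 F [-0.3  0.2 -0.3] w 0.0447 q [19. 17. 98.  0. 65. 59.]
```

View pics/E_w.png

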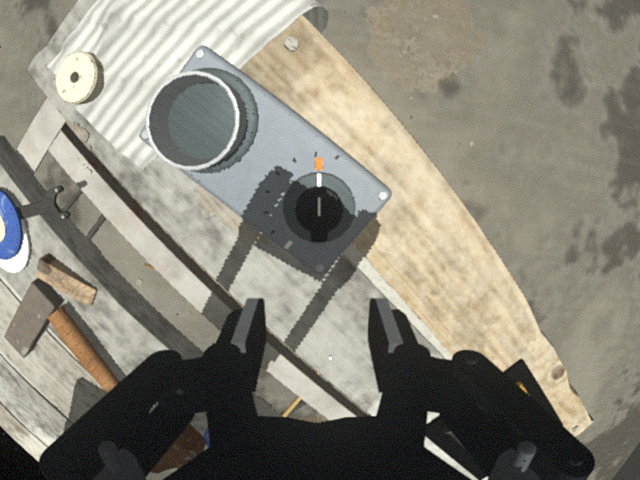

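Call:
arm_command([
  [[0.002,0.0016,0.06],[-0.004,0.003,0],0.045],
  [[0.002,0.0016,0.12],[-0.004,0.003,0],0.045],
  [[0.002,0.0016,0.16],[-0.004,0.003,0],0.045],
  [[0.002,0.0016,0.179],[-0.004,0.003,0],0.045],
  [[0.002,0.0016,0.179],[-0.004,0.003,0],0.045],
  [[0.002,0.0016,0.179],[-0.004,0.003,0],0.045],
])

```text
t: 51.62
tcp_pos: [0.5577, 0.1967, 0.0521]
tcp_rot: [[0.643, 0.766, 0.003], [0.766, -0.643, 0.002], [0.003, 0.001, -1.0]]
contact_force: [0.4, -0.5, 0.5]
gripper_width: 0.0451
```

Run:
```python
from h import *
wpic("F_w",1.3);rel([.5565,.1955,.05],Rdown(50.2))
```

```text
shift [-0.0018 -0.0001  0.0023] turn [ 0.0012 -0.0035 -0.0033] | t 51.675 p [0.5577 0.1968 0.0523] xyaw 50.0 F [-0.5 -0.3  0. ] w 0.045 q [ 19.  30. 105.   0.  45.  59.]
```

View pics/F_w.png

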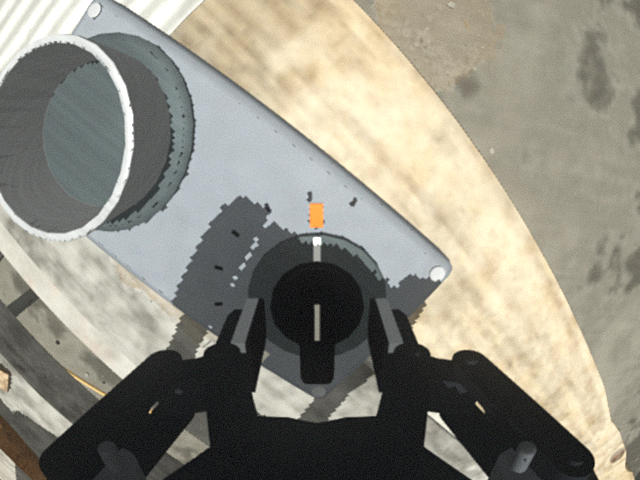

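Call:
arm_command([
  [[-0.001,0,0.002],[0,0,0],0.0],
  [[-0.001,0,0.002],[0,0,0],0.0],
  [[-0.001,0,0.002],[0,0,0],0.0],
  [[-0.001,0,0.002],[0,0,0],0.0],
  [[-0.001,0,0.002],[0,0,-0.15],0.0],
  [[-0.001,0,0.002],[0,0,-0.3],0.0],
  [[-0.001,0,0.002],[0,0,-0.45],0.0],
  [[-0.001,0,0.002],[0,0,-0.6],0.0],
  [[-0.001,0,0.002],[0,0,-0.75],0.0],
  [[-0.001,0,0.002],[0,0,-0.9],0.0],
  [[-0.001,0,0.002],[0,0,-1.05],0.0],
  [[-0.001,0,0.002],[0,0,-1.2],0.0],
], force=30)

```text
t: 53.18
tcp_pos: [0.5561, 0.1954, 0.0494]
tcp_rot: [[-0.486, 0.874, 0.001], [0.874, 0.486, 0.001], [0.0, 0.001, -1.0]]
contact_force: [0.7, -4.5, 9.2]
gripper_width: 0.0134
```

Run:
```python
from h import *
rel([.5565,.1955,.05],Rdown(190.7))
```

```text
shift [-0.0001  0.0004 -0.0006] turn [ 1.2000e-03  8.0000e-04 -1.2503e+00] | t 53.175 p [0.5561 0.1954 0.0494] xyaw 119.1 F [ 0.7 -4.5  9.2] w 0.0134 q [ 19.  30. 105.   0.  44. -10.]
```

Call:
arm_command([
  [[0,0,0],[0,0,-0.15],0.0],
  [[0,0,0],[0,0,-0.3],0.0],
  [[0,0,0],[0,0,-0.45],0.0],
  [[0,0,0],[0,0,-0.6],0.0],
  [[0,0,0],[0,0,-0.75],0.0],
  [[0,0,0],[0,0,-0.9],0.0],
  [[0,0,0],[0,0,-1.05],0.0],
  [[0,0,0],[0,0,-1.15],0.0],
  [[0,0,0],[0,0,-1.2],0.0],
  [[0,0,0],[0,0,-1.24],0.0],
  [[0,0,0],[0,0,-1.24],0.0],
])

```text
t: 54.55
tcp_pos: [0.556, 0.195, 0.0493]
tcp_rot: [[-0.985, -0.172, 0.001], [-0.172, 0.985, -0.0], [-0.001, -0.0, -1.0]]
contact_force: [-0.3, -6.1, 10.0]
gripper_width: 0.0134
```

Run:
```python
from h import *
rel([.5565,.1955,.05],Rdown(190.7)); print(arm.state()["torque"]); wpic("G_w")
```

```text
shift [-0.0006  0.0004 -0.0007] turn [-0.0002  0.0009 -0.0142] | t 54.55 p [0.556  0.195  0.0493] xyaw -170.1 F [-0.3 -6.1 10. ] w 0.0134 q [ 19.  30. 105.  -0.  44. -81.]
[-1.31247652  0.21559543  0.00870039]
```

View pics/G_w.png

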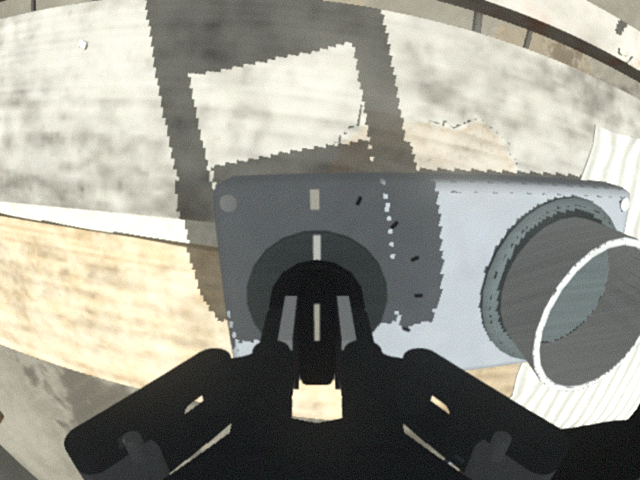

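The pointer (317,246) is nearly on the white line (314,200). A small further nudge, then release and lift.

Call:
arm_command([
  [[0,0,0],[0,0,-0.02],0.0],
  [[0,0,0],[0,0,-0.02],0.0],
  [[0,0,0],[0,0,-0.02],0.0],
  [[0,0,0],[0,0,-0.02],0.045],
  [[0,0,0],[0,0,-0.02],0.045],
  [[0,0,0],[0,0,-0.02],0.045],
  [[0,0,0],[0,0,-0.02],0.045],
  [[0,0,-0.05],[0,0,-0.02],0.045],
  [[0,0,-0.1],[0,0,-0.02],0.045],
  [[0,0,-0.15],[0,0,-0.02],0.045],
  [[0,0,-0.2],[0,0,-0.02],0.045],
  [[0,0,-0.22],[0,0,-0.02],0.045],
])

```text
t: 56.1
tcp_pos: [0.5567, 0.196, 0.272]
tcp_rot: [[-0.982, -0.19, 0.005], [-0.19, 0.982, 0.003], [-0.005, 0.002, -1.0]]
contact_force: [0.5, -0.2, -0.0]
gripper_width: 0.045
```

Run:
```python
from h import *
rel([.45,.05,.3],Rdown(140));wpic("H_w",1.4); c=arm.read_camera("top"); crop(c,140,180,480,280,2.3,"H_t")
```

```text
shift [ 0.1324 -0.123  -0.0289] turn [0.0038 0.0041 0.8896] | t 56.1 p [0.5567 0.196  0.272 ] xyaw -169.0 F [ 0.5 -0.2 -0. ] w 0.045 q [ 19.  15.  96.   0.  69. -82.]
```

View pics/H_w.png

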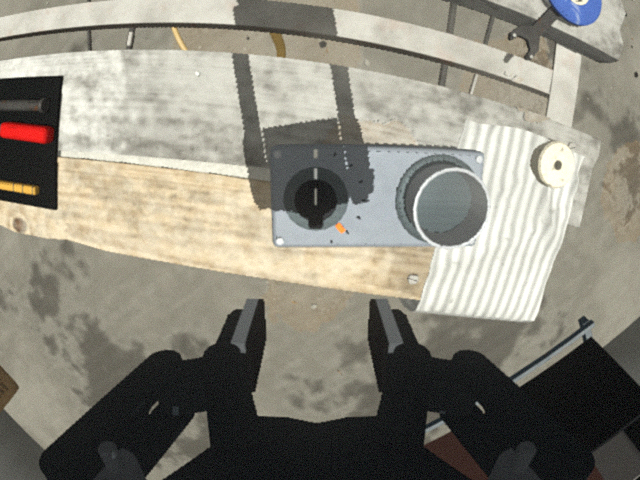

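View pics/H_t.png

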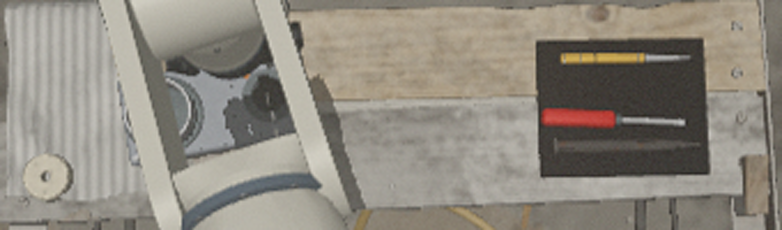

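Run:
```python
from h import *
c=arm.read_camera("top")
m=pt(c,410,226,.006)
for n,u,v in[("sd",614,119),("sc",625,58),("ch",628,146)]:
    print(n,(pt(c,u/2.3+140,v/2.3+180,.012)-m).round(3))
print(arm.state()["t"],arm.hand_in())
```

```text
sd [-0.018  0.011  0.006]
sc [ 0.062 -0.005  0.006]
ch [-0.053 -0.007  0.006]
the job is handed in; nothing more can be done
56.25 None
```

I turned the dial to the orange mark and dipped the chisel, the screwdriver and then the scriber in the pot. Each tip was at about z = 0.05 m, roughly 25 mm below the rim, near the pot's axis and held. I laid all three flat on the mat, turned the dial back to the white line, and handed the job in at 56 s.

**Last checks:**
- **Tools:** All three origins are over the mat. From its centre they are about (-53, -7) mm for the chisel, (-18, 11) mm for the screwdriver and (62, -5) mm for the scriber.
- **Dial:** The pointer lines up with the white line in the last wrist picture.
- **Bystanders:** The felt wheel and the wedge look unmoved in the top view. I compared pixels only for the wheel.
- **Gripper:** It is clear of everything, at about 0.27 m.

**What disagreed:**
- **Camera offset:** The top and wrist cameras differed by 4–7 mm at the demagnetiser. I relied on the wrist camera, less about 2 mm sideways. Finger centring on the dial agreed with that, and the scene camera showed the tips inside the pot.
- **Screwdriver shift:** It lies about 2 cm from where I put it down, probably the announced knock. It is still well on the mat.

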